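# Lay out and photograph sealed sample bottles

## Task

Lay every white sample bottle flat in a groove of its own in the evidence tray, all with their caps at the red-striped end, and lay the scale bar flat in the tray's cross groove; then take the picture by pressing the green shutter button fully down and letting it come up again, and finally put the scale bar back flat in its blue rest, leaving the bottles as they lie. The bottles are thin-walled, so grip them gently, no more than 40 N, and do not disturb the other things on the table.

Things in the scene. Friction and masses are not known exactly. Their poses are not given: they have to be found in the camera images.
- tray: Fixed black foam tray, 234 x 320 mm, top 14 mm above the table; origin: centre of its underside, on the table; z up. x runs along its five bottle grooves to the red-striped end. Grooves: 136 mm long, 42 wide, 8 deep (floor 6 mm above the table), middles at x = 29 mm, y = -120, -60, 0, 60, 120 mm. The cross groove lies along y at the end without the stripe.
- cross_groove (a point): Centre of the floor of the tray's cross groove for the scale bar, 6 mm above the table; 200 mm long along tray y, 36 mm wide along tray x, 8 mm deep. Axes as the tray's.
- bottle_yellow: White square-section sample bottle, yellow cap, lying; 116 mm long, section 30 x 30 mm (from 58 mm behind to 30 mm ahead of the origin; then neck and round cap of 27 mm), about 90 g, thin-walled: grip with at most 40 N. Origin at its middle on its axis, 15 mm above what it lies on; x towards the cap. All four sides alike. Three to five bottles are there.
- cap_yellow (a point): Outer end of the yellow cap, on the bottle's axis, 58 mm from the origin along its x.
- bottle_orange: White square-section sample bottle, orange cap, lying; 116 mm long, section 30 x 30 mm (from 58 mm behind to 30 mm ahead of the origin; then neck and round cap of 27 mm), about 90 g, thin-walled: grip with at most 40 N. Origin at its middle on its axis, 15 mm above what it lies on; x towards the cap. All four sides alike. Three to five bottles are there.
- cap_orange (a point): Outer end of the orange cap, on the bottle's axis, 58 mm from the origin along its x.
- bottle_green: White square-section sample bottle, green cap, lying; 116 mm long, section 30 x 30 mm (from 58 mm behind to 30 mm ahead of the origin; then neck and round cap of 27 mm), about 90 g, thin-walled: grip with at most 40 N. Origin at its middle on its axis, 15 mm above what it lies on; x towards the cap. All four sides alike. Three to five bottles are there.
- cap_green (a point): Outer end of the green cap, on the bottle's axis, 58 mm from the origin along its x.
- bottle_red: White square-section sample bottle, red cap, lying; 116 mm long, section 30 x 30 mm (from 58 mm behind to 30 mm ahead of the origin; then neck and round cap of 27 mm), about 90 g, thin-walled: grip with at most 40 N. Origin at its middle on its axis, 15 mm above what it lies on; x towards the cap. All four sides alike. Three to five bottles are there.
- cap_red (a point): Outer end of the red cap, on the bottle's axis, 58 mm from the origin along its x.
- bottle_blue: White square-section sample bottle, blue cap, lying; 116 mm long, section 30 x 30 mm (from 58 mm behind to 30 mm ahead of the origin; then neck and round cap of 27 mm), about 90 g, thin-walled: grip with at most 40 N. Origin at its middle on its axis, 15 mm above what it lies on; x towards the cap. All four sides alike. Three to five bottles are there.
- cap_blue (a point): Outer end of the blue cap, on the bottle's axis, 58 mm from the origin along its x.
- scale: White scale bar with black blocks, 180 x 26 mm and 6 mm thick, with an orange grip rib standing on its middle (60 mm along the bar, 14 mm wide, top 28 mm above the bar's underside), about 80 g. Origin at the centre of its underside; x along the bar, z up. Either way round is right. It starts in its blue rest.
- rest: Fixed blue rest for the scale bar: shallow tray 206 x 46 mm, rim 8 mm above the table, recess 194 x 34 mm, floor 4 mm above the table. Origin at the centre of its underside; x along its length.
- rest_in (a point): Centre of the floor of the blue rest, 4 mm above the table. Axes as the rest's.
- shutter (a joint): Travel of the green shutter button: 0 up, 0.006 m fully down (counts from 0.005); spring, about 5 N when fully down; comes up when let go.
- shutter_top (a point): Centre of the top face of the green shutter button (36 mm across) in its black housing, which stands fixed on the table; press straight down.
- jar: Bystander: amber glass jar, black lid, 56 mm across, 70 mm tall, standing among the bottles; origin under its centre.
- brush: Bystander: brush, 170 mm long, lying near the robot.
- torch: Bystander: yellow and black torch, 125 mm long, lying near the robot.
- drum_yellow: Bystander: grey round bottle, yellow cap, 66 mm across, 150 mm tall, at the far edge.
- drum_green: Bystander: grey round bottle, green cap, 66 mm across, 140 mm tall, at the far edge.
- carton: Bystander: red box 70 x 110 x 80 mm at the far edge.
- tape: Bystander: yellow roll of tape, 72 mm across, 25 mm tall, lying beyond the button.
Mind the look-alikes: they are no part of the job. Leave any pink look-alike of the bottle_blue alone.

How it is judged:
On the way, in this order (a step that is already met when the one before it is completed fails the run):
1. every bottle lies in its own groove, cap at the red end, the scale bar lies in the cross groove, and the fingers have let go of them (x of bottle_yellow in the frame of tray between 0.009 and 0.049 m and y of bottle_yellow in the frame of tray between -0.135 and 0.135 m and angle between the x axis of each of bottle_yellow, bottle_orange, bottle_green, bottle_red, bottle_blue and the x axis of tray, either way round below 0.2 rad and x of each of cap_yellow, cap_orange, cap_green, cap_red, cap_blue in the frame of tray above 0.06 m and z of each of bottle_yellow, bottle_orange, bottle_green, bottle_red, bottle_blue in the frame of tray below 0.025 m and x of bottle_orange in the frame of tray between 0.009 and 0.049 m and y of bottle_orange in the frame of tray between -0.135 and 0.135 m and x of bottle_green in the frame of tray between 0.009 and 0.049 m and y of bottle_green in the frame of tray between -0.135 and 0.135 m and x of bottle_red in the frame of tray between 0.009 and 0.049 m and y of bottle_red in the frame of tray between -0.135 and 0.135 m and x of bottle_blue in the frame of tray between 0.009 and 0.049 m and y of bottle_blue in the frame of tray between -0.135 and 0.135 m and horizontal distance between scale and cross_groove below 0.018 m and angle between the x axis of scale and the y axis of tray, either way round below 0.15 rad and z of scale in the frame of cross_groove below 0.004 m and angle between scale's own z axis and vertical below 0.1 rad and contact force between the fingers and bottle_yellow below 0.05 N and contact force between the fingers and bottle_orange below 0.05 N and contact force between the fingers and bottle_green below 0.05 N and contact force between the fingers and bottle_red below 0.05 N and contact force between the fingers and bottle_blue below 0.05 N and contact force between the fingers and scale below 0.05 N and linear speed of each of bottle_yellow, bottle_orange, bottle_green, bottle_red, bottle_blue, scale below 0.03 m/s), for 0.2 s.
2. the shutter button is pressed fully down while all of them lie so (value of joint shutter above 0.005 m and x of bottle_yellow in the frame of tray between 0.009 and 0.049 m and y of bottle_yellow in the frame of tray between -0.135 and 0.135 m and angle between the x axis of each of bottle_yellow, bottle_orange, bottle_green, bottle_red, bottle_blue and the x axis of tray, either way round below 0.2 rad and x of each of cap_yellow, cap_orange, cap_green, cap_red, cap_blue in the frame of tray above 0.06 m and z of each of bottle_yellow, bottle_orange, bottle_green, bottle_red, bottle_blue in the frame of tray below 0.025 m and x of bottle_orange in the frame of tray between 0.009 and 0.049 m and y of bottle_orange in the frame of tray between -0.135 and 0.135 m and x of bottle_green in the frame of tray between 0.009 and 0.049 m and y of bottle_green in the frame of tray between -0.135 and 0.135 m and x of bottle_red in the frame of tray between 0.009 and 0.049 m and y of bottle_red in the frame of tray between -0.135 and 0.135 m and x of bottle_blue in the frame of tray between 0.009 and 0.049 m and y of bottle_blue in the frame of tray between -0.135 and 0.135 m and horizontal distance between scale and cross_groove below 0.018 m and angle between the x axis of scale and the y axis of tray, either way round below 0.15 rad and z of scale in the frame of cross_groove below 0.004 m and angle between scale's own z axis and vertical below 0.1 rad), for 0.05 s.
3. the shutter button is let up again (value of joint shutter below 0.0015 m), for 0.1 s.
At the end, for the whole second after the job is handed in: Every bottle lies on the floor of a groove (within 20 mm of its middle along the groove, 0.2 rad, 4 mm in height), cap towards the red stripe; the scale bar lies flat in its blue rest (within 18 mm, 0.15 rad, 4 mm in height); the shutter button is up; all at rest (x of bottle_yellow in the frame of tray between 0.009 and 0.049 m and y of bottle_yellow in the frame of tray between -0.135 and 0.135 m and angle between the x axis of each of bottle_yellow, bottle_orange, bottle_green, bottle_red, bottle_blue and the x axis of tray, either way round below 0.2 rad and x of each of cap_yellow, cap_orange, cap_green, cap_red, cap_blue in the frame of tray above 0.06 m and z of each of bottle_yellow, bottle_orange, bottle_green, bottle_red, bottle_blue in the frame of tray below 0.025 m and x of bottle_orange in the frame of tray between 0.009 and 0.049 m and y of bottle_orange in the frame of tray between -0.135 and 0.135 m and x of bottle_green in the frame of tray between 0.009 and 0.049 m and y of bottle_green in the frame of tray between -0.135 and 0.135 m and x of bottle_red in the frame of tray between 0.009 and 0.049 m and y of bottle_red in the frame of tray between -0.135 and 0.135 m and x of bottle_blue in the frame of tray between 0.009 and 0.049 m and y of bottle_blue in the frame of tray between -0.135 and 0.135 m and horizontal distance between scale and rest_in below 0.018 m and angle between the x axis of scale and the x axis of rest, either way round below 0.15 rad and z of scale in the frame of rest_in below 0.004 m and angle between scale's own z axis and vertical below 0.1 rad and linear speed of each of bottle_yellow, bottle_orange, bottle_green, bottle_red, bottle_blue, scale below 0.03 m/s and value of joint shutter below 0.0015 m); the robot touches nothing.
It fails at once if a sample bottle squeezed hard: the two fingers' forces on it add up to more than 100 N (about 50 N a finger) (contact force between the fingers and bottle_yellow above 100 N or contact force between the fingers and bottle_orange above 100 N or contact force between the fingers and bottle_green above 100 N or contact force between the fingers and bottle_red above 100 N or contact force between the fingers and bottle_blue above 100 N).
It fails at once if a bystander (jar, brush, torch, drums, carton, tape roll) moved by more than 30 mm or knocked over (distance of any of jar, brush, torch, drum_yellow, drum_green, carton, tape from where it was at the start of the episode above 0.03 m or angle between any of jar, drum_yellow, drum_green, carton, tape's own z axis and vertical above 0.5 rad).
Of bottle_yellow, bottle_orange, bottle_green, bottle_red, bottle_blue only 3 to 5 are there at a start; the rules pass over those that are not, and their reading is None.
At some moment in a run one of bottle_yellow, bottle_orange, bottle_green, bottle_red, bottle_blue may be knocked a few centimetres aside while the robot is not near it.
Once in a run the grip may slacken for a moment while it holds something.
It also fails if it takes over 210 s, if anything falls off the work surface, if the arm or the gripper's body presses on something with over 40 N, if the wrist force passes 120 N, or if a joint passes its speed limit or range.

## Robot

A 7-joint arm with a two-finger parallel gripper is mounted at the origin on the work surface. World frame = base frame: x ahead of the robot, y to its left, z up, the work surface at z = 0. Lengths are in m, angles in rad, forces in N, time in s.
With the tool pointing down it reaches from about 0.4 to 0.75 m from the base axis. Payload 19.5 kg.
Tool frame: the origin (TCP) lies at the very end of the fingers, on their centre line; the grasp point (between the pads) lies 19 mm behind it; z points along the fingers, y is the line along which they close (so a half turn about z gives the same grasp; the last joint's range is limited). The gripper opens to 85 mm and grips with 20 to 120 N. Pads are 22 mm wide; open, the fingers measure 114 mm over their backs; the gripper's body (76 mm by 85 mm) begins 54 mm behind the grasp point. The pads swing forward as they close: fully open they stand 13 mm farther back than shut.
Start: joints at [-1.177, 0.707, -0.028, 1.485, 0.022, 0.951, -0.075], TCP at [0.243, 0.521, 0.231] pointing down, gripper open.
Joint ranges: [-2.71, 2.71], [-0.32, 2.16], [-1.57, 1.52], [0, 2.45], [-1.46, 4.6], [0, 2.02], [-2.83, 2.83]. Speed limits (rad/s): [1.89, 1.89, 2.57, 2.57, 3.01, 3.01, 3.01].

## Interface

Orientations are given as a rotation vector (axis times angle).
In Python, from station import r gives the robot as it stands.
- The arm moves only by the tool jog_arm, never from a script. Its argument "plan" is a list of rows, each a list of 2 entries, a list of its own where there are three numbers: the shift along the tool's x, y, z as a fraction of full scale, then the turn, a rotation vector about the tool's x, y, z as a fraction of full scale. A call has 1 to 8 rows; each row shifts and turns the commanded pose from where the row before left it, along the tool's axes as they then stand; what a row does not reach is not made up. Full scale, the value 1, is 0.5 m for a shift and 5 degrees for a turn. A row lasts 1/12 s, in which the tool goes at most 41.7 mm and 7.16 degrees, less where a joint would pass 70% of its speed; a pose out of reach is approached as far as the arm can. A call with a number of a shift or a turn outside -1 to 1 is refused whole. A call with a gripper value outside its range is refused whole. "grip" is the opening, from 0 (shut) to 1 (fully open), set as the call begins (left out, the last holds). The fingers move at their own pace and stop on an object; the grip force is fixed at half the most. Time passes only in rows, so rows that do not move let the fingers close. It gives the time, the measured TCP pose, the force, the opening and the grip force at its end, in the units of the state.
- r.sense(): the state, without advancing time (a new reading comes with each control period).
- r.get_image(name): name is "scene" or "top" or "wrist"; returns the picture (384x512x3 uint8, blue, green, red); there is no depth.
- r.camera_params(name): a dict with "fx", "fy", "cx", "cy" (pixels), "pose" (4x4, takes a point from camera to world coordinates). Camera axes: x right, y up, looking along -z (the intrinsics and any distortion apply to the point x, -y, -z); pixel columns grow to the right and rows downward; lengths in m; the calibration is good to about 2 mm. A picture is of the moment at which its call begins: read the wrist's pose just before it. camera_params takes no time and is no camera call; for the wrist camera it gives the pose at the moment of the call.
- r.close_job(): hands the job in; it is judged then, once.
The state is a dict: "time": time; "qpos": joint angles; "qvel": joint speeds; "effort": joint torques, N m; "ee_pos": TCP position; "eef_rot": TCP orientation; "wrist_force": force on the tool from outside, world axes, zero at the start; "torque": the same for the moment, N m; "opening": opening from 0.0 (shut) to 1.0 (fully open); "grasp_force": force on a finger pad.
Only numpy, scipy, OpenCV 4.12 (cv2) and the standard library are available. Lean on these libraries where they do the work, as an engineer would, in place of code of your own. Each camera call takes 0.05 s, during which the arm holds its last target. There are 200 camera calls.

## Working session

There is one attempt and no reset: what is moved stays moved. The work goes in short steps, Python scripts to look and compute and a tool call to move; the robot and the scene stay as the last step left them, time stands still between calls to the robot, and variables do not carry over. Pictures are saved under pics/ and viewed, at most 14 in all, crops included, and the job is handed in when it is done.

Besides the shell and the picture viewer there is one more tool, called after "Emit:" as name(argument=value, ...), one argument or row to a line, values as JSON. jog_arm: Moves the arm, as the interface text tells. Its arguments: {"type":"object","properties":{"plan":{"type":"array"},"grip":{"type":"number"}},"required":["plan"]}

```bash
ls; mkdir -p pics
cat > a.py <<'E'
from station import r
import cv2,numpy as np
for n in("top","scene"):
    im=r.get_image(n); cv2.imwrite(f"pics/{n}0.png",im); p=r.camera_params(n); print(n,{k:np.round(v,3).tolist() for k,v in p.items()})
print(r.sense())
E
python3 a.py
```

```text
pics
top {'fx': 384.925, 'fy': 384.925, 'cx': 254.834, 'cy': 194.033, 'pose': [[0.004, 0.991, -0.131, 0.389], [-1.0, 0.006, 0.017, -0.036], [0.018, 0.131, 0.991, 1.077], [0.0, 0.0, 0.0, 1.0]]}
scene {'fx': 425.178, 'fy': 425.178, 'cx': 254.311, 'cy': 197.182, 'pose': [[0.876, -0.4, 0.269, 0.853], [0.482, 0.73, -0.485, -0.677], [-0.003, 0.555, 0.832, 1.13], [0.0, 0.0, 0.0, 1.0]]}
{'time': 0.1, 'qpos': array([-1.17670709,  0.70700644, -0.0276066 ,  1.48493531,  0.02203578,
        0.95091471, -0.0755101 ]), 'qvel': array([ 0.00039982, -0.00142766,  0.00073051, -0.00078306,  0.0006948 ,
        0.00073413,  0.00048961]), 'effort': array([ 2.58849934e-03, -8.84278178e+01,  1.23637307e+00, -2.36450332e+01,
        1.69374933e-02,  5.20964182e-03,  9.60412217e-05]), 'ee_pos': array([0.24263712, 0.52104329, 0.23089802]), 'eef_rot': array([-6.79098349e-01, -3.06716863e+00,  1.49187316e-03]), 'wrist_force': array([ 0.08173566, -0.72515719,  0.0278058 ]), 'torque': array([-0.01387405,  0.04871887,  0.03540388]), 'grasp_force': 0.0, 'opening': 1.0022255269489662}
```

View pics/top0.png

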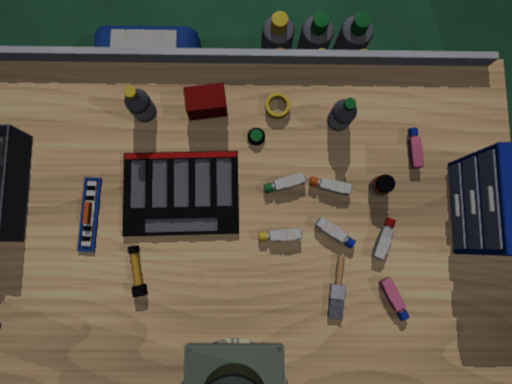

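View pics/scene0.png

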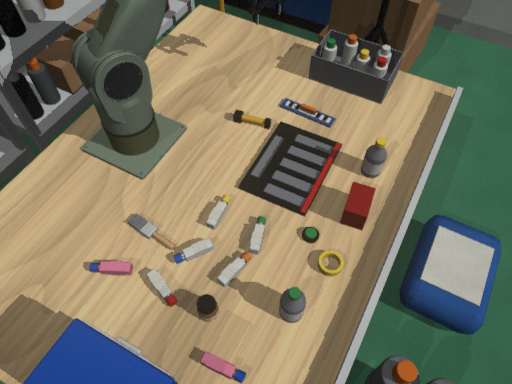

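Both views show the same layout. In the top view the five white bottles sit at about green (285,185), orange (330,186), yellow (280,235), blue (335,233) and red (384,238). The pink look-alikes are at (416,148) and (394,298). The button is at (256,137), the tray at (182,194) and the scale in its rest at (89,214).

```bash
cat > h.py <<'E'
from station import r
import cv2,numpy as np
from scipy.spatial.transform import Rotation as Ro
def ray(p,uv,z):
    uv=np.atleast_2d(uv).astype(float); T=np.array(p["pose"])
    d=np.c_[(uv[:,0]-p["cx"])/p["fx"],-(uv[:,1]-p["cy"])/p["fy"],-np.ones(len(uv))]@T[:3,:3].T
    return T[:3,3]+d*((z-T[2,3])/d[:,2])[:,None]
def blobs(m,lo=15,hi=1e9):
    n,l,s,c=cv2.connectedComponentsWithStats(m.astype(np.uint8)*255)
    return [(int(s[i,4]),c[i],np.argwhere(l==i)[:,::-1]) for i in range(1,n) if lo<=s[i,4]<=hi]
def rect(p,pts,z):
    w=ray(p,pts,z)[:,:2]*1000
    (c,s,a)=cv2.minAreaRect(w.astype(np.float32)); return np.array(c)/1000,s,a
HUE={'red':(0,6,175,180),'orange':(7,18,7,18),'yellow':(21,35,21,35),'green':(45,85,45,85),'blue':(100,125,100,125)}
def bottles(name,im,p,zt=0.03,area=(120,900)):
    """white bodies with nearest cap of saturated colour -> dict colour: (x,y,yaw)"""
    h=cv2.cvtColor(im,cv2.COLOR_BGR2HSV); H,S,V=[h[...,i].astype(int) for i in range(3)]
    W=blobs((S<60)&(V>110),*area); out={}
    for k,(a,b,c,d) in HUE.items():
        for n,cc,pt in blobs((((H>=a)&(H<=b))|((H>=c)&(H<=d)))&(S>140)&(V>60),area[0]//8,area[1]//2):
            for N,wc,wp in W:
                cw=ray(p,cc,.018)[0,:2]; ww=ray(p,wc,zt-.003)[0,:2]; L=np.hypot(*(cw-ww))
                if .045<L<.075:
                    out.setdefault(k,[]).append((np.round(ww,3).tolist(),np.round(cw,3).tolist(),round(L,3),round(float(np.arctan2(*(cw-ww)[::-1])),3),wc.round().tolist(),N))
    return out
def yaw(): 
    R=Ro.from_rotvec(r.sense()["eef_rot"]).as_matrix(); return R
E
cat > b.py <<'E'
from h import *
im=cv2.imread("pics/top0.png"); p=r.camera_params("top")
for k,v in bottles("top",im,p).items(): print(k,v)
h=cv2.cvtColor(im,cv2.COLOR_BGR2HSV); H,S,V=[h[...,i].astype(int) for i in range(3)]
red=((H<8)|(H>172))&(S>150)&(V>90)
for b in blobs(red,60): print("red",b[0],b[1].round(),rect(p,b[2],.014))
sub=np.zeros_like(V); sub[145:245,115:250]=1
tr=(V<45)&(sub>0)
b=max(blobs(tr|(red&(sub>0)),500),key=lambda b:b[0]); print("tray",rect(p,b[2],.014))
for b in blobs((V>=50)&(V<140)&(S<110)&(sub>0),150): print("groove",b[0],b[1].round(1),rect(p,b[2],.006))
for b in blobs((H>105)&(H<125)&(S>150)&(V>70)&(np.arange(512)<115)[None],200): print("rest",b[0],rect(p,b[2],.008))
for b in blobs((H>5)&(H<18)&(S>180)&(V>120)&(np.arange(512)<115)[None],15): print("rib",b[0],b[1],rect(p,b[2],.03))
for b in blobs((H>50)&(H<85)&(S>120)&(V>60),60): print("green",b[0],b[1].round(),rect(p,b[2],.03))
s=r.sense();print(Ro.from_rotvec(s["eef_rot"]).as_matrix().round(3))
cv2.imwrite("pics/crop0.png",cv2.resize(im[120:320,250:440],None,fx=3,fy=3,interpolation=2))
E
python3 b.py
```

```text
red [([0.397, -0.407], [0.455, -0.428], np.float64(0.061), -0.345, [384.0, 243.0], 340)]
orange [([0.568, -0.151], [0.567, -0.219], np.float64(0.067), -1.596, [290.0, 180.0], 327), ([0.555, -0.28], [0.567, -0.219], np.float64(0.062), 1.383, [336.0, 185.0], 331)]
yellow [([0.42, -0.137], [0.414, -0.076], np.float64(0.061), 1.666, [285.0, 234.0], 371)]
green [([0.568, -0.151], [0.551, -0.091], np.float64(0.062), 1.852, [290.0, 180.0], 327)]
blue [([0.434, -0.266], [0.398, -0.316], np.float64(0.062), -2.191, [332.0, 229.0], 340)]
red 707 [202.  95.] (array([0.81384344, 0.09188524]), (68.64901733398438, 112.74871063232422), 7.193944454193115)
red 457 [193. 154.] (array([0.6418089 , 0.12217899]), (16.373126983642578, 241.51559448242188), 1.794114589691162)
red 62 [130. 156.] (array([0.63732294, 0.29449991]), (14.346847534179688, 31.12748908996582), 0.4392925202846527)
tray (array([0.53338574, 0.15170746]), (231.73367309570312, 317.1642150878906), 1.66334867477417)
groove 2411 [175.6 196.9] (array([0.53147778, 0.15069354]), (278.7547302246094, 379.3458251953125), 0.47537726163864136)
groov
[... 881 characters left out ...]
9902344), 87.68640899658203)
rib 68 [ 85.26470588 212.85294118] (array([0.47511765, 0.40391656]), (8.851715087890625, 51.803775787353516), 87.85556030273438)
green 205 [321.  18.] (array([ 1.04820728, -0.24659142]), (47.00066375732422, 47.52825164794922), 88.75056457519531)
green 207 [363.  19.] (array([ 1.04922083, -0.36811395]), (46.301963806152344, 47.11838150024414), 46.157386779785156)
green 84 [350. 103.] (array([ 0.79109698, -0.32303543]), (25.730899810791016, 29.76089096069336), 88.43536376953125)
green 110 [256. 135.] (array([ 0.69575061, -0.05654578]), (30.073698043823242, 32.36907958984375), 46.0894889831543)
[[-0.907  0.422 -0.   ]
 [ 0.422  0.907 -0.001]
 [-0.    -0.001 -1.   ]]
```

View pics/crop0.png

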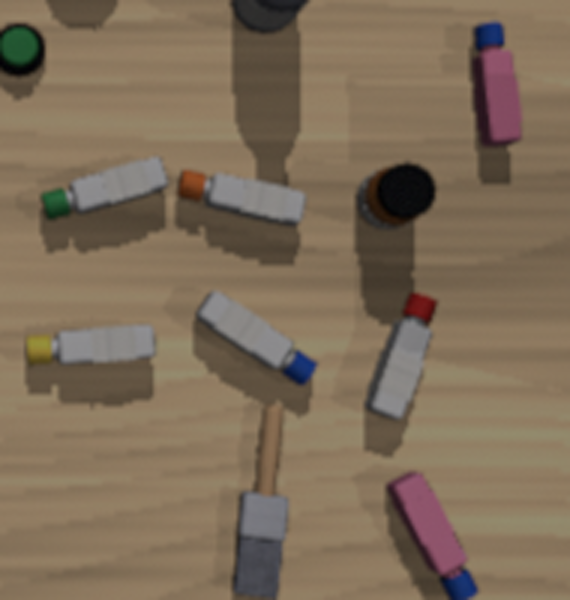

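The crop confirms five white-bodied bottles. The two pink ones, with blue caps at top right and bottom right, are look-alikes and stay put. The jar is at crop (405,190), the brush at (262,500). The measured tray size (232 x 317 mm) and groove pitch (60.4 mm) match the stated values, with tray yaw about 0.03 rad. I'll start with the scale bar.

```bash
cat > go.py <<'E'
"""go.py x,y,z,heading ... : rows to reach each waypoint (turn in place first, then shift)"""
import sys
from h import *
def R_(t): return np.array([[np.cos(t),np.sin(t),0],[np.sin(t),-np.cos(t),0],[0,0,-1.]])
s=r.sense(); R=Ro.from_rotvec(s["eef_rot"]).as_matrix(); P=s["ee_pos"].copy()
print("t",s["time"],"pos",P.round(4),"head",round(float(np.arctan2(R[1,0],R[0,0])),3),"q7",s["qpos"][6].round(2),"open",round(s["opening"],3),"F",s["grasp_force"])
for w in sys.argv[1:]:
    v=w.split(","); x,y,z=[float(a) if a!="_" else P[i] for i,a in enumerate(v[:3])]
    st=float(v[4]) if len(v)>4 else .05
    tgt=R_(float(v[3])) if v[3]!="_" else R
    rv=Ro.from_matrix(R.T@tgt).as_rotvec()/np.radians(5); n=int(np.ceil(np.abs(rv).max()/1.))
    print("WP",w)
    if np.abs(rv).max()>.05: print("  turn",n,"x",(rv/n).round(3).tolist()); R=tgt
    d=R.T@(np.array([x,y,z])-P)/.5; n=max(1,int(np.ceil(np.linalg.norm(d)/st)))
    print("  shift",n,"x",(d/n).round(4).tolist()); P=np.array([x,y,z])
E
python3 go.py .475,.404,.15,3.10 _,_,.03,_
```

```text
t 0.1 pos [0.2426 0.521  0.2309] head 2.706 q7 -0.08 open 1.002 F 0.0
WP .475,.404,.15,3.10
  turn 5 x [-0.002, -0.0, -0.903]
  shift 11 x [-0.0431, -0.0195, 0.0147]
WP _,_,.03,_
  shift 5 x [0.0, 0.0, 0.048]
```

Emit:
jog_arm(
  plan=[
    [[0,0,0],[0,0,-0.9]],
    [[0,0,0],[0,0,-0.9]],
    [[0,0,0],[0,0,-0.9]],
    [[0,0,0],[0,0,-0.9]],
    [[0,0,0],[0,0,-0.9]],
  ],
)

```text
time: 0.52
ee_pos: [0.2427, 0.5211, 0.231]
eef_rot: [-0.062, -3.141, 0.001]
wrist_force: [0.2, 0.7, 0.5]
opening: 1.001
grasp_force: 0.0
```

Emit:
jog_arm(
  plan=[
    [[-0.043,-0.0195,0.015],[0,0,0]],
    [[-0.043,-0.0195,0.015],[0,0,0]],
    [[-0.043,-0.0195,0.015],[0,0,0]],
    [[-0.043,-0.0195,0.015],[0,0,0]],
    [[-0.043,-0.0195,0.015],[0,0,0]],
    [[-0.043,-0.0195,0.015],[0,0,0]],
  ],
)

```text
time: 1.02
ee_pos: [0.37, 0.4565, 0.1857]
eef_rot: [-0.068, -3.141, 0.001]
wrist_force: [0.2, 1.7, 0.3]
opening: 0.998
grasp_force: 0.0
```

Emit:
jog_arm(
  plan=[
    [[-0.043,-0.0195,0.015],[0,0,0]],
    [[-0.043,-0.0195,0.015],[0,0,0]],
    [[-0.043,-0.0195,0.015],[0,0,0]],
    [[-0.043,-0.0195,0.015],[0,0,0]],
    [[-0.043,-0.0195,0.015],[0,0,0]],
    [[0,0,0],[0,0,0]],
    [[0,0,0],[0,0,0]],
    [[0,0,0],[0,0,0]],
  ],
)

```text
time: 1.68
ee_pos: [0.4737, 0.4043, 0.1487]
eef_rot: [-0.067, -3.14, -0.0]
wrist_force: [0.5, 0.2, -0.6]
opening: 1.001
grasp_force: 0.0
```

```bash
cat > w.py <<'E'
import sys
from h import *
p=r.camera_params("wrist"); im=r.get_image("wrist"); cv2.imwrite(f"pics/{sys.argv[1]}.png",im)
print(np.array(p["pose"]).round(3).tolist(),p["fx"])
h=cv2.cvtColor(im,cv2.COLOR_BGR2HSV); H,S,V=[h[...,i].astype(int) for i in range(3)]
for b in blobs((H>5)&(H<18)&(S>170)&(V>110),800): print("orange",b[0],b[1].round(),rect(p,b[2],.032))
for b in blobs((H>100)&(H<125)&(S>150)&(V>50),800): print("blue",b[0],b[1].round(),rect(p,b[2],.008))
E
python3 w.py w1; python3 go.py .475,.404,.15,3.10
```

```text
[[0.043, -0.949, -0.312, 0.393], [0.999, 0.041, 0.013, 0.409], [0.0, -0.312, 0.95, 0.292], [0.0, 0.0, 0.0, 1.0]] 296.90101365810006
orange 873 [255. 190.] (array([0.47759827, 0.40526935]), (12.581924438476562, 59.1950798034668), 87.93621826171875)
blue 3461 [255. 160.] (array([0.4756756 , 0.40540793]), (44.49254608154297, 204.40255737304688), 87.833251953125)
t 1.7333 pos [0.4735 0.4046 0.1489] head 3.1 q7 0.63 open 1.004 F 0.0
WP .475,.404,.15,3.10
  shift 1 x [-0.0031, -0.0011, -0.0022]
```

View pics/w1.png

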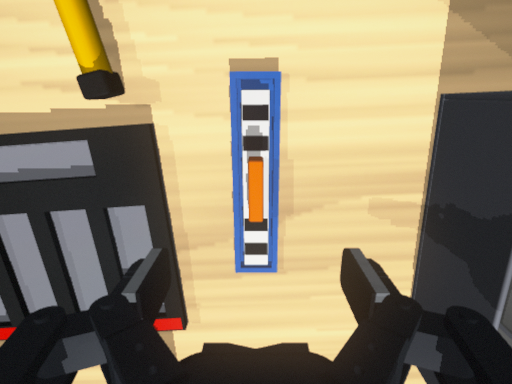

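The wrist view shows the bar in its rest, with the orange rib at (255,190), directly between the fingers. Its position matches the top view to within 2 mm. Descending.

Emit:
jog_arm(
  plan=[
    [[-0.007,0.001,0.0385],[0,0,0]],
    [[0,0,0.0385],[0,0,0]],
    [[0,0,0.0385],[0,0,0]],
    [[0,0,0.0385],[0,0,0]],
    [[0,0,0.0385],[0,0,0]],
    [[0,0,0.0385],[0,0,0]],
    [[0,0,0.0385],[0,0,0]],
    [[0,0,0],[0,0,0]],
  ],
  grip=0.5,
)

```text
time: 2.4
ee_pos: [0.4759, 0.404, 0.0112]
eef_rot: [-0.065, -3.138, 0.004]
wrist_force: [-1.0, -1.2, -0.9]
opening: 0.5
grasp_force: 0.0
```

Emit:
jog_arm(
  plan=[
    [[0,0,0],[0,0,0]],
    [[0,0,0],[0,0,0]],
    [[0,0,0],[0,0,0]],
    [[0,0,0],[0,0,0]],
    [[0,0,0],[0,0,0]],
    [[0,0,0],[0,0,0]],
  ],
  grip=0.2,
)

```text
time: 2.9
ee_pos: [0.478, 0.4043, 0.0145]
eef_rot: [0.068, 3.14, 0.001]
wrist_force: [0.1, 0.3, -0.4]
opening: 0.2
grasp_force: 0.0
```

Emit:
jog_arm(
  plan=[
    [[0,0,0],[0,0,0]],
    [[0,0,0],[0,0,0]],
    [[0,0,0],[0,0,0]],
    [[0,0,0],[0,0,0]],
  ],
  grip=0.16,
)

```text
time: 3.23
ee_pos: [0.478, 0.4043, 0.0144]
eef_rot: [0.068, 3.141, 0.0]
wrist_force: [-0.5, -0.6, 6.5]
opening: 0.158
grasp_force: 8.2
```

Emit:
jog_arm(
  plan=[
    [[0,0,0],[0,0,0]],
    [[0,0,0],[0,0,0]],
    [[0,0,0],[0,0,0]],
    [[0,0,0],[0,0,0]],
  ],
  grip=0.14,
)

```text
time: 3.57
ee_pos: [0.478, 0.4043, 0.0145]
eef_rot: [0.068, 3.141, 0.0]
wrist_force: [-1.6, -1.8, 9.2]
opening: 0.153
grasp_force: 45.6
```

Emit:
jog_arm(
  plan=[
    [[0,0,0],[0,0,0]],
    [[0,0,0],[0,0,0]],
    [[0,0,0],[0,0,0]],
    [[0,0,0],[0,0,0]],
  ],
  grip=0.12,
)

```text
time: 3.9
ee_pos: [0.478, 0.4043, 0.0145]
eef_rot: [0.068, 3.141, 0.0]
wrist_force: [-1.3, -2.0, 10.2]
opening: 0.145
grasp_force: 58.6
```

Emit:
jog_arm(
  plan=[
    [[0,0,0],[0,0,0]],
    [[0,0,0],[0,0,0]],
    [[0,0,0],[0,0,0]],
    [[0,0,0],[0,0,0]],
  ],
  grip=0.1,
)

```text
time: 4.23
ee_pos: [0.478, 0.4043, 0.0146]
eef_rot: [0.067, 3.141, 0.0]
wrist_force: [-1.6, -1.8, 10.2]
opening: 0.145
grasp_force: 58.6
```

Emit:
jog_arm(
  plan=[
    [[0,0,-0.02],[0,0,0]],
    [[0,0,-0.04],[0,0,0]],
    [[0,0,-0.05],[0,0,0]],
    [[0,0,-0.05],[0,0,0]],
    [[0,0,-0.05],[0,0,0]],
    [[0,0,-0.04],[0,0,0]],
    [[0,0,-0.02],[0,0,0]],
    [[0,0,0],[0,0,0]],
  ],
)

```text
time: 4.9
ee_pos: [0.4785, 0.4047, 0.1512]
eef_rot: [0.068, 3.139, 0.003]
wrist_force: [0.1, 0.6, -0.7]
opening: 0.153
grasp_force: 59.0
```

```bash
python3 go.py .445,.15,.15,1.6,.04
```

```text
t 4.9 pos [0.4785 0.4047 0.1512] head 3.098 q7 0.63 open 0.153 F 58.966498374938965
WP .445,.15,.15,1.6,.04
  turn 18 x [0.002, 0.0, 0.954]
  shift 13 x [-0.039, -0.0063, 0.0002]
```

Emit:
jog_arm(
  plan=[
    [[0,0,0],[0,0,0.955]],
    [[0,0,0],[0,0,0.955]],
    [[0,0,0],[0,0,0.955]],
    [[0,0,0],[0,0,0.955]],
    [[0,0,0],[0,0,0.955]],
    [[0,0,0],[0,0,0.955]],
    [[0,0,0],[0,0,0.955]],
    [[0,0,0],[0,0,0.955]],
  ],
)

```text
time: 5.57
ee_pos: [0.4775, 0.4038, 0.1476]
eef_rot: [-1.098, -2.943, 0.003]
wrist_force: [-1.1, 0.1, -0.5]
opening: 0.156
grasp_force: 38.6
```

Emit:
jog_arm(
  plan=[
    [[0,0,0],[0,0,0.955]],
    [[0,0,0],[0,0,0.955]],
    [[0,0,0],[0,0,0.955]],
    [[0,0,0],[0,0,0.955]],
    [[0,0,0],[0,0,0.955]],
    [[0,0,0],[0,0,0.955]],
    [[0,0,0],[0,0,0.955]],
    [[0,0,0],[0,0,0.955]],
  ],
)

```text
time: 6.23
ee_pos: [0.4776, 0.4038, 0.1476]
eef_rot: [2.001, 2.422, -0.003]
wrist_force: [0.3, 0.7, -0.8]
opening: 0.142
grasp_force: 64.4
```

Emit:
jog_arm(
  plan=[
    [[0,0,0],[0,0,0.955]],
    [[0,0,0],[0,0,0.955]],
    [[-0.039,-0.006,0],[0,0,0]],
    [[-0.039,-0.006,0],[0,0,0]],
    [[-0.039,-0.006,0],[0,0,0]],
    [[-0.039,-0.006,0],[0,0,0]],
    [[-0.039,-0.006,0],[0,0,0]],
    [[-0.039,-0.006,0],[0,0,0]],
  ],
)

```text
time: 6.9
ee_pos: [0.4625, 0.2855, 0.1479]
eef_rot: [2.19, 2.252, -0.003]
wrist_force: [0.7, -1.1, -0.8]
opening: 0.149
grasp_force: 64.4
```

Emit:
jog_arm(
  plan=[
    [[-0.039,-0.006,0],[0,0,0]],
    [[-0.039,-0.006,0],[0,0,0]],
    [[-0.039,-0.006,0],[0,0,0]],
    [[-0.039,-0.006,0],[0,0,0]],
    [[-0.039,-0.006,0],[0,0,0]],
    [[-0.039,-0.006,0],[0,0,0]],
    [[-0.039,-0.008,0],[0,0,0]],
    [[0,0,0],[0,0,0]],
  ],
)

```text
time: 7.57
ee_pos: [0.4441, 0.1459, 0.1483]
eef_rot: [2.194, 2.247, -0.005]
wrist_force: [-0.4, -0.4, -0.2]
opening: 0.148
grasp_force: 64.4
```

```bash
cat > w2.py <<'E'
import sys
from h import *
p=r.camera_params("wrist"); im=r.get_image("wrist"); cv2.imwrite(f"pics/{sys.argv[1]}.png",im)
h=cv2.cvtColor(im,cv2.COLOR_BGR2HSV); H,S,V=[h[...,i].astype(int) for i in range(3)]
for b in blobs((V>=75)&(V<190)&(S<60),1500): print("grey",b[0],b[1].round(),b[2].min(0),b[2].max(0),rect(p,b[2],.006))
for b in blobs(((H<6)|(H>174))&(S>170)&(V>110),500): print("red",b[0],b[1].round(),rect(p,b[2],.014))
E
python3 w2.py w2; python3 go.py .445,.15,.15,1.6,.04
```

```text
grey 8351 [396.  38.] [317  12] [479  66] (array([0.56195587, 0.27480594]), (135.17063903808594, 42.074832916259766), 1.7138117551803589)
grey 6886 [387. 111.] [313  87] [464 135] (array([0.56357166, 0.2141853 ]), (135.300048828125, 42.736244201660156), 1.7393804788589478)
grey 5454 [378. 174.] [310 155] [450 195] (array([0.56531775, 0.15300761]), (135.38229370117188, 41.14775085449219), 1.3483495712280273)
grey 4332 [371. 230.] [307 214] [438 247] (array([0.56699365, 0.09238278]), (135.45777893066406, 38.49501419067383), 1.3898110389709473)
grey 2900 [371. 278.] [305 266] [427 294] (array([0.56874957, 0.0312136 ]), (135.50404357910156, 36.776302337646484), 1.3995329141616821)
red 5582 [469. 148.] (array([0.64361609, 0.15096674]), (17.182226181030273, 306.23345947265625), 1.5402014255523682)
t 7.6167 pos [0.4445 0.148  0.1484] head 1.596 q7 -0.15 open 0.145 F 64.42697882652283
WP .445,.15,.15,1.6,.04
  shift 1 x [0.0041, 0.0011, -0.0033]
```

View pics/w2.png

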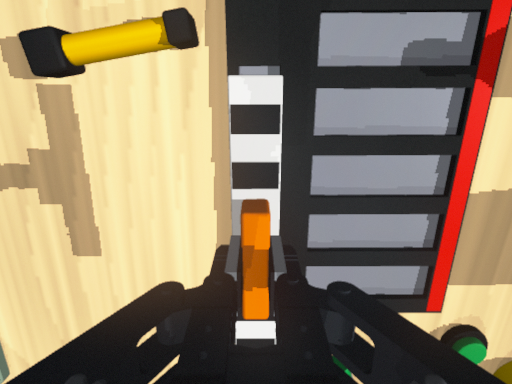

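The bar is held level over the cross groove. It sits at column 255, with the groove visible behind it at (258,70), and all five grooves are visible with sizes that match. Lowering.

Emit:
jog_arm(
  plan=[
    [[0.002,0.0025,0.035],[0,0,0]],
    [[0,0,0.045],[0,0,0]],
    [[0,0,0.045],[0,0,0]],
    [[0,0,0.045],[0,0,0]],
    [[0,0,0.045],[0,0,0]],
    [[0,0,0.03],[0,0,0]],
    [[0,0,0],[0,0,0]],
    [[0,0,0],[0,0,0]],
  ],
)

```text
time: 8.28
ee_pos: [0.4456, 0.151, 0.026]
eef_rot: [-2.19, -2.252, 0.003]
wrist_force: [1.1, 0.4, -0.9]
opening: 0.143
grasp_force: 64.4
```

Emit:
jog_arm(
  plan=[
    [[0,0,0.006],[0,0,0]],
    [[0,0,0.006],[0,0,0]],
    [[0,0,0.003],[0,0,0]],
    [[0,0,0],[0,0,0]],
    [[0,0,0],[0,0,0]],
  ],
)

```text
time: 8.7
ee_pos: [0.4462, 0.1508, 0.0193]
eef_rot: [2.191, 2.252, 0.0]
wrist_force: [-0.3, 0.2, -1.1]
opening: 0.144
grasp_force: 64.4
```

Emit:
jog_arm(
  plan=[
    [[0,0,0.004],[0,0,0]],
    [[0,0,0],[0,0,0]],
    [[0,0,0],[0,0,0]],
  ],
)

```text
time: 8.95
ee_pos: [0.4461, 0.1507, 0.017]
eef_rot: [-2.191, -2.252, 0.0]
wrist_force: [0.5, 0.2, -0.9]
opening: 0.144
grasp_force: 64.4
```

Emit:
jog_arm(
  plan=[
    [[0,0,0],[0,0,0]],
    [[0,0,0],[0,0,0]],
    [[0,0,0],[0,0,0]],
    [[0,0,0],[0,0,0]],
    [[0,0,-0.02],[0,0,0]],
    [[0,0,-0.04],[0,0,0]],
    [[0,0,-0.05],[0,0,0]],
    [[0,0,-0.05],[0,0,0]],
  ],
  grip=0.35,
)

```text
time: 9.62
ee_pos: [0.4458, 0.1506, 0.0985]
eef_rot: [-2.191, -2.251, 0.001]
wrist_force: [-0.0, 0.3, 0.3]
opening: 0.349
grasp_force: 0.0
```

Emit:
jog_arm(
  plan=[
    [[0,0,-0.05],[0,0,0]],
    [[0,0,-0.05],[0,0,0]],
    [[0,0,0],[0,0,0]],
    [[0,0,0],[0,0,0]],
  ],
  grip=1,
)

```text
time: 9.95
ee_pos: [0.4464, 0.151, 0.1486]
eef_rot: [2.19, 2.251, 0.004]
wrist_force: [0.4, -0.1, 0.9]
opening: 0.9
grasp_force: 0.0
```

```bash
cat > t.py <<'E'
import sys
from h import *
p=r.camera_params("top"); im=r.get_image("top"); cv2.imwrite(f"pics/{sys.argv[1]}.png",im)
for k,v in bottles("top",im,p).items():
    for e in v: print(k,e)
h=cv2.cvtColor(im,cv2.COLOR_BGR2HSV); H,S,V=[h[...,i].astype(int) for i in range(3)]
for b in blobs((H>5)&(H<18)&(S>180)&(V>120)&(np.arange(512)<250)[None],15): print("rib",b[0],b[1].round(),rect(p,b[2],.03))
E
python3 t.py t1; python3 go.py .42,-.123,.15,1.666
```

```text
red ([0.397, -0.407], [0.455, -0.428], np.float64(0.061), -0.348, [384.0, 243.0], 354)
orange ([0.568, -0.15], [0.567, -0.218], np.float64(0.069), -1.585, [289.0, 180.0], 343)
orange ([0.555, -0.278], [0.567, -0.218], np.float64(0.061), 1.381, [336.0, 185.0], 348)
yellow ([0.419, -0.137], [0.414, -0.076], np.float64(0.061), 1.66, [285.0, 234.0], 383)
green ([0.568, -0.15], [0.55, -0.092], np.float64(0.061), 1.86, [289.0, 180.0], 343)
blue ([0.433, -0.267], [0.398, -0.316], np.float64(0.061), -2.199, [332.0, 229.0], 362)
rib 48 [182. 225.] (array([0.44384845, 0.14223401]), (8.106338500976562, 37.88621520996094), 0.2553793787956238)
t 10.0 pos [0.446  0.1509 0.1476] head 1.599 q7 -0.15 open 0.975 F 0.0
WP .42,-.123,.15,1.666
  turn 1 x [0.008, -0.004, -0.773]
  shift 12 x [-0.045, -0.0087, -0.0004]
```

Emit:
jog_arm(
  plan=[
    [[-0.045,-0.0087,0],[0,0,-0.77]],
    [[-0.045,-0.0087,0],[0,0,0]],
    [[-0.045,-0.0087,0],[0,0,0]],
    [[-0.045,-0.0087,0],[0,0,0]],
    [[-0.045,-0.0087,0],[0,0,0]],
    [[-0.045,-0.0087,0],[0,0,0]],
    [[-0.045,-0.0087,0],[0,0,0]],
    [[-0.045,-0.0087,0],[0,0,0]],
  ],
)

```text
time: 10.67
ee_pos: [0.4263, -0.0326, 0.1465]
eef_rot: [-2.113, -2.323, 0.002]
wrist_force: [0.6, -0.4, -0.8]
opening: 0.998
grasp_force: 0.0
```

Emit:
jog_arm(
  plan=[
    [[-0.045,-0.0087,0],[0,0,0]],
    [[-0.045,-0.0087,0],[0,0,0]],
    [[-0.045,-0.0087,0],[0,0,0]],
    [[-0.045,-0.0087,0],[0,0,0]],
    [[0,0,0],[0,0,0]],
    [[0,0,0],[0,0,0]],
    [[0,0,0],[0,0,0]],
  ],
)

```text
time: 11.25
ee_pos: [0.4179, -0.1222, 0.1467]
eef_rot: [-2.113, -2.324, 0.0]
wrist_force: [0.3, 0.7, 0.7]
opening: 0.997
grasp_force: 0.0
```

```bash
cat > wb.py <<'E'
import sys
from h import *
p=r.camera_params("wrist"); im=r.get_image("wrist"); cv2.imwrite(f"pics/{sys.argv[1]}.png",im)
for k,v in bottles("wrist",im,p,area=(600,30000)).items():
    for e in v: print(k,e)
h=cv2.cvtColor(im,cv2.COLOR_BGR2HSV); H,S,V=[h[...,i].astype(int) for i in range(3)]
for b in blobs((S<60)&(V>110),600): print("white",b[0],b[1].round(),rect(p,b[2],.03))
E
python3 wb.py w3; python3 go.py .42,-.123,.15,1.666
```

```text
orange ([0.569, -0.147], [0.573, -0.21], np.float64(0.064), -1.503, [409.0, 225.0], 2554)
yellow ([0.42, -0.131], [0.415, -0.075], np.float64(0.057), 1.652, [257.0, 196.0], 2947)
green ([0.569, -0.147], [0.552, -0.092], np.float64(0.058), 1.872, [409.0, 225.0], 2554)
blue ([0.438, -0.259], [0.396, -0.311], np.float64(0.066), -2.243, [262.0, 310.0], 2095)
white 6033 [445.  22.] (array([0.55096808, 0.02719745]), (110.72473907470703, 32.94670104980469), 1.6131528615951538)
white 2947 [257. 196.] (array([ 0.42000296, -0.13153889]), (30.67501449584961, 92.4422607421875), 4.555269718170166)
white 2554 [409. 225.] (array([ 0.56783252, -0.14747832]), (31.228479385375977, 87.31861877441406), 16.620359420776367)
white 2095 [262. 310.] (array([ 0.43651199, -0.25801096]), (102.02627563476562, 35.87971115112305), 61.72801208496094)
white 971 [ 65. 296.] (array([ 0.22955478, -0.26161035]), (36.009239196777344, 45.55078887939453), 82.9227066040039)
t 11.3 pos [ 0.4181 -0.1219  0.1468] head 1.666 q7 0.35 open 0.997 F 0.0
WP .42,-.123,.15,1.666
  shift 1 x [-0.0025, 0.0036, -0.0065]
```

View pics/w3.png

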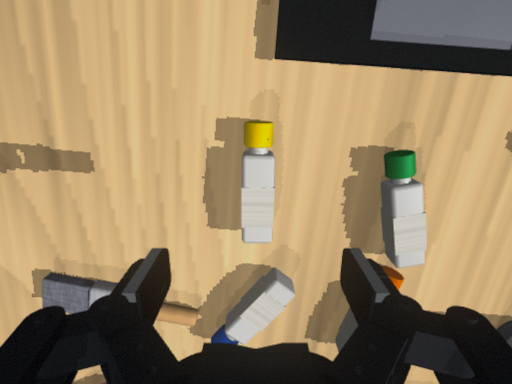

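The yellow bottle is centred at column 257, between the fingers, with nothing in the fingers' way. The grasp centre is good to 2 mm.

Emit:
jog_arm(
  plan=[
    [[0.002,0,0.04],[0,0,0]],
    [[0,0,0.045],[0,0,0]],
    [[0,0,0.045],[0,0,0]],
    [[0,0,0.045],[0,0,0]],
    [[0,0,0.045],[0,0,0]],
    [[0,0,0.035],[0,0,0]],
    [[0,0,0.022],[0,0,0]],
    [[0,0,0],[0,0,0]],
  ],
  grip=0.65,
)

```text
time: 11.97
ee_pos: [0.4174, -0.1207, 0.0067]
eef_rot: [-2.11, -2.324, 0.002]
wrist_force: [0.8, -1.3, 0.0]
opening: 0.651
grasp_force: 0.0
```

Emit:
jog_arm(
  plan=[
    [[0,0,0],[0,0,0]],
    [[0,0,0],[0,0,0]],
    [[0,0,0],[0,0,0]],
    [[0,0,0],[0,0,0]],
    [[0,0,0],[0,0,0]],
  ],
  grip=0.38,
)

```text
time: 12.38
ee_pos: [0.4184, -0.1218, 0.0091]
eef_rot: [2.113, 2.324, 0.001]
wrist_force: [0.6, -0.8, -0.1]
opening: 0.381
grasp_force: 0.2
```

Emit:
jog_arm(
  plan=[
    [[0,0,0],[0,0,0]],
    [[0,0,0],[0,0,0]],
    [[0,0,0],[0,0,0]],
    [[0,0,0],[0,0,0]],
  ],
  grip=0.352,
)

```text
time: 12.72
ee_pos: [0.4181, -0.1218, 0.0086]
eef_rot: [2.114, 2.324, -0.0]
wrist_force: [0.8, 0.3, -0.3]
opening: 0.354
grasp_force: 0.3
```

Emit:
jog_arm(
  plan=[
    [[0,0,0],[0,0,0]],
    [[0,0,0],[0,0,0]],
    [[0,0,0],[0,0,0]],
    [[0,0,0],[0,0,0]],
  ],
  grip=0.345,
)

```text
time: 13.05
ee_pos: [0.4181, -0.1218, 0.0087]
eef_rot: [2.114, 2.324, -0.0]
wrist_force: [-0.9, 0.3, 6.3]
opening: 0.346
grasp_force: 13.7
```

Emit:
jog_arm(
  plan=[
    [[0,0,0],[0,0,0]],
    [[0,0,0],[0,0,0]],
    [[0,0,0],[0,0,0]],
    [[0,0,0],[0,0,0]],
  ],
  grip=0.338,
)

```text
time: 13.38
ee_pos: [0.4181, -0.1218, 0.0087]
eef_rot: [2.114, 2.324, -0.0]
wrist_force: [0.5, 0.3, 7.8]
opening: 0.347
grasp_force: 28.3
```

Emit:
jog_arm(
  plan=[
    [[0,0,-0.02],[0,0,0]],
    [[0,0,-0.04],[0,0,0]],
    [[0,0,-0.05],[0,0,0]],
    [[0,0,-0.05],[0,0,0]],
    [[0,0,-0.05],[0,0,0]],
    [[0,0,-0.04],[0,0,0]],
    [[0,0,-0.02],[0,0,0]],
    [[0,0,0],[0,0,0]],
  ],
)

```text
time: 14.05
ee_pos: [0.4185, -0.1219, 0.1458]
eef_rot: [2.112, 2.322, 0.002]
wrist_force: [0.2, 0.6, -1.6]
opening: 0.346
grasp_force: 28.1
```

```bash
python3 go.py .5600,.274,.15,.028
```

```text
t 14.05 pos [ 0.4185 -0.1219  0.1458] head 1.665 q7 0.35 open 0.346 F 28.054154813289642
WP .5600,.274,.15,.028
  turn 19 x [0.002, -0.001, 0.988]
  shift 17 x [0.0179, -0.0461, -0.0005]
```

Emit:
jog_arm(
  plan=[
    [[0,0,0],[0,0,0.988]],
    [[0,0,0],[0,0,0.988]],
    [[0,0,0],[0,0,0.988]],
    [[0,0,0],[0,0,0.988]],
    [[0,0,0],[0,0,0.988]],
    [[0,0,0],[0,0,0.988]],
    [[0,0,0],[0,0,0.988]],
    [[0,0,0],[0,0,0.988]],
  ],
)

```text
time: 14.72
ee_pos: [0.4176, -0.1217, 0.1432]
eef_rot: [-2.778, -1.466, 0.002]
wrist_force: [0.4, -0.5, -0.2]
opening: 0.346
grasp_force: 28.1
```

Emit:
jog_arm(
  plan=[
    [[0,0,0],[0,0,0.988]],
    [[0,0,0],[0,0,0.988]],
    [[0,0,0],[0,0,0.988]],
    [[0,0,0],[0,0,0.988]],
    [[0,0,0],[0,0,0.988]],
    [[0,0,0],[0,0,0.988]],
    [[0,0,0],[0,0,0.988]],
    [[0,0,0],[0,0,0.988]],
  ],
)

```text
time: 15.38
ee_pos: [0.4176, -0.1217, 0.1432]
eef_rot: [-3.11, -0.441, 0.002]
wrist_force: [-0.1, -0.6, -1.3]
opening: 0.346
grasp_force: 28.1
```

Emit:
jog_arm(
  plan=[
    [[0,0,0],[0,0,0.988]],
    [[0,0,0],[0,0,0.988]],
    [[0,0,0],[0,0,0.988]],
    [[0.018,-0.046,0],[0,0,0]],
    [[0.018,-0.046,0],[0,0,0]],
    [[0.018,-0.046,0],[0,0,0]],
    [[0.018,-0.046,0],[0,0,0]],
    [[0.018,-0.046,0],[0,0,0]],
  ],
)

```text
time: 16.05
ee_pos: [0.4597, -0.0044, 0.1431]
eef_rot: [3.141, 0.043, -0.002]
wrist_force: [-0.4, -0.3, -0.8]
opening: 0.348
grasp_force: 28.1
```

Emit:
jog_arm(
  plan=[
    [[0.018,-0.046,0],[0,0,0]],
    [[0.018,-0.046,0],[0,0,0]],
    [[0.018,-0.046,0],[0,0,0]],
    [[0.018,-0.046,0],[0,0,0]],
    [[0.018,-0.046,0],[0,0,0]],
    [[0.018,-0.046,0],[0,0,0]],
    [[0.018,-0.046,0],[0,0,0]],
    [[0.018,-0.046,0],[0,0,0]],
  ],
)

```text
time: 16.72
ee_pos: [0.5266, 0.1814, 0.1429]
eef_rot: [3.14, 0.043, -0.002]
wrist_force: [0.2, 0.3, -0.8]
opening: 0.339
grasp_force: 28.1
```

Emit:
jog_arm(
  plan=[
    [[0.018,-0.046,0],[0,0,0]],
    [[0.018,-0.046,0],[0,0,0]],
    [[0.018,-0.046,0],[0,0,0]],
    [[0.018,-0.046,0],[0,0,0]],
    [[0,0,0],[0,0,0]],
    [[0,0,0],[0,0,0]],
    [[0,0,0],[0,0,0]],
  ],
)

```text
time: 17.3
ee_pos: [0.56, 0.2725, 0.1429]
eef_rot: [3.14, 0.042, -0.002]
wrist_force: [-0.7, 0.3, -0.7]
opening: 0.345
grasp_force: 28.1
```

```bash
python3 w2.py w4; python3 go.py .5600,.274,.15,.028 _,_,.018,_
```

```text
grey 1765 [254. 125.] [231 106] [277 146] (array([0.61064978, 0.27601801]), (36.378135681152344, 42.29716110229492), 1.4931414127349854)
grey 7855 [300. 192.] [197 106] [343 348] (array([0.4955545 , 0.25997137]), (133.2480926513672, 292.6953430175781), 76.65833282470703)
grey 5553 [379. 172.] [352 106] [409 241] (array([0.56374628, 0.15280103]), (136.63427734375, 40.116573333740234), 1.58660888671875)
grey 5264 [442. 172.] [411 106] [475 240] (array([0.56589355, 0.09187381]), (135.54591369628906, 38.395626068115234), 1.6398345232009888)
grey 3386 [496. 186.] [470 106] [511 240] (array([0.56747125, 0.03081487]), (135.52395629882812, 36.626712799072266), 1.5605453252792358)
red 6087 [362.  94.] (array([0.64155981, 0.18236292]), (16.557586669921875, 263.599609375), 1.4971489906311035)
t 17.35 pos [0.5601 0.2723 0.1432] head 0.026 q7 -1.5 open 0.342 F 28.121099174022675
WP .5600,.274,.15,.028
  shift 1 x [-0.0001, -0.0034, -0.0136]
WP _,_,.018,_
  shift 6 x [0.0, -0.0, 0.044]
```

View pics/w4.png

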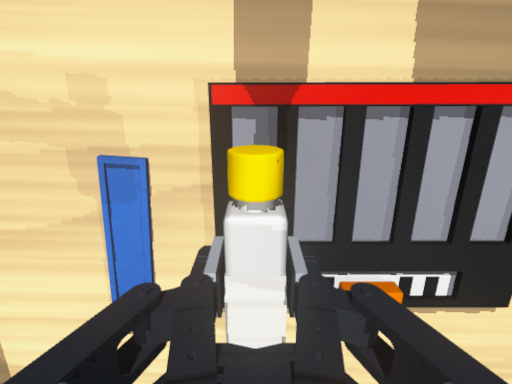

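The yellow bottle is held straight, cap towards the red stripe, over the leftmost groove, whose visible end is at (254,125). The scale lies in the cross groove at (370,288). Lowering.

Emit:
jog_arm(
  plan=[
    [[0,-0.0034,0.04],[0,0,0]],
    [[0,0,0.045],[0,0,0]],
    [[0,0,0.045],[0,0,0]],
    [[0,0,0.045],[0,0,0]],
    [[0,0,0.04],[0,0,0]],
    [[0,0,0.022],[0,0,0]],
    [[0,0,0.012],[0,0,0]],
    [[0,0,0],[0,0,0]],
  ],
)

```text
time: 18.02
ee_pos: [0.56, 0.2744, 0.0185]
eef_rot: [3.141, 0.042, -0.001]
wrist_force: [-0.3, 0.9, -0.1]
opening: 0.346
grasp_force: 28.1
```

Emit:
jog_arm(
  plan=[
    [[0,0,0.003],[0,0,0]],
    [[0,0,0],[0,0,0]],
    [[0,0,0],[0,0,0]],
  ],
)

```text
time: 18.27
ee_pos: [0.5606, 0.2751, 0.0184]
eef_rot: [-3.141, -0.043, -0.002]
wrist_force: [0.7, 0.1, -0.5]
opening: 0.342
grasp_force: 28.1
```

Emit:
jog_arm(
  plan=[
    [[0,0,0.003],[0,0,0]],
    [[0,0,0],[0,0,0]],
    [[0,0,0],[0,0,0]],
  ],
)

```text
time: 18.52
ee_pos: [0.5603, 0.275, 0.0162]
eef_rot: [-3.141, -0.043, -0.0]
wrist_force: [-0.4, -0.2, -1.6]
opening: 0.345
grasp_force: 28.1
```

Emit:
jog_arm(
  plan=[
    [[0,0,0],[0,0,0]],
    [[0,0,0],[0,0,0]],
    [[0,0,0],[0,0,0]],
    [[0,0,0],[0,0,0]],
    [[0,0,-0.02],[0,0,0]],
    [[0,0,-0.04],[0,0,0]],
    [[0,0,-0.05],[0,0,0]],
    [[0,0,-0.05],[0,0,0]],
  ],
  grip=0.5,
)

```text
time: 19.18
ee_pos: [0.5601, 0.2747, 0.0976]
eef_rot: [3.141, 0.043, -0.0]
wrist_force: [-0.2, -0.5, 0.5]
opening: 0.5
grasp_force: 0.0
```

Emit:
jog_arm(
  plan=[
    [[0,0,-0.05],[0,0,0]],
    [[0,0,-0.04],[0,0,0]],
    [[0,0,0],[0,0,0]],
    [[0,0,0],[0,0,0]],
  ],
)

```text
time: 19.52
ee_pos: [0.5605, 0.2751, 0.1423]
eef_rot: [-3.14, -0.043, -0.002]
wrist_force: [0.1, 1.0, -1.2]
opening: 0.497
grasp_force: 0.0
```

```bash
python3 wb.py w5;python3 t.py t2; python3 go.py .566,-.135,.15,1.86
```

```text
yellow ([0.563, 0.218], [0.604, 0.278], np.float64(0.072), 0.962, [319.0, 185.0], 5537)
yellow ([0.55, 0.276], [0.604, 0.278], np.float64(0.054), 0.033, [256.0, 197.0], 4029)
white 5537 [319. 185.] (array([0.54198431, 0.2185201 ]), (162.6917266845703, 37.34435272216797), 1.6280723810195923)
white 4886 [382. 179.] (array([0.56705078, 0.16336555]), (115.5622329711914, 35.642608642578125), 1.5940165519714355)
white 4679 [444. 178.] (array([0.56856183, 0.10755865]), (115.61021423339844, 34.06903076171875), 1.7187360525131226)
white 4029 [256. 197.] (array([0.55891602, 0.27462344]), (122.58678436279297, 38.32014465332031), 1.5642354488372803)
white 2796 [498. 193.] (array([0.56967273, 0.05179457]), (114.812255859375, 32.04218292236328), 1.7750144004821777)
white 1225 [410. 283.] (array([0.45929712, 0.13055164]), (26.143787384033203, 120.5796127319336), 1.5705876350402832)
red ([0.397, -0.407], [0.455, -0.428], np.float64(0.061), -0.348, [384.0, 243.0], 350)
orange ([0.568, -0.15], [0.566, -0.219], np.float64(0.069), -1.59, [289.0, 180.0], 340)
orange ([0.555, -0.278], [0.566, -0.219], np.float64(0.061), 1.386, [336.0, 185.0], 343)
yellow ([0.538, 0.275], [0.604, 0.268], np.float64(0.067), -0.107, [134.0, 190.0], 280)
green ([0.568, -0.15], [0.55, -0.092], np.float64(0.061), 1.857, [289.0, 180.0], 340)
blue ([0.433, -0.266], [0.398, -0.316], np.float64(0.061), -2.194, [332.0, 229.0], 354)
rib 65 [180. 225.] (array([0.44381512, 0.14897282]), (8.1067476272583, 51.362945556640625), 0.2630887031555176)
t 19.6167 pos [0.5599 0.2749 0.1406] head 0.027 q7 -1.5 open 0.502 F 0.0
WP .566,-.135,.15,1.86
  turn 22 x [-0.0, 0.0, -0.955]
  shift 17 x [-0.0464, -0.0131, -0.0011]
```

Emit:
jog_arm(
  plan=[
    [[0,0,0],[0,0,-0.955]],
    [[0,0,0],[0,0,-0.955]],
    [[0,0,0],[0,0,-0.955]],
    [[0,0,0],[0,0,-0.955]],
    [[0,0,0],[0,0,-0.955]],
    [[0,0,0],[0,0,-0.955]],
    [[0,0,0],[0,0,-0.955]],
    [[0,0,0],[0,0,-0.955]],
  ],
  grip=0.7,
)

```text
time: 20.28
ee_pos: [0.5599, 0.2748, 0.1401]
eef_rot: [2.952, 1.074, -0.002]
wrist_force: [0.3, 0.3, -0.2]
opening: 0.705
grasp_force: 0.0
```

Emit:
jog_arm(
  plan=[
    [[0,0,0],[0,0,-0.955]],
    [[0,0,0],[0,0,-0.955]],
    [[0,0,0],[0,0,-0.955]],
    [[0,0,0],[0,0,-0.955]],
    [[0,0,0],[0,0,-0.955]],
    [[0,0,0],[0,0,-0.955]],
    [[0,0,0],[0,0,-0.955]],
    [[0,0,0],[0,0,-0.955]],
  ],
)

```text
time: 20.95
ee_pos: [0.5599, 0.2748, 0.1401]
eef_rot: [-2.438, -1.981, 0.002]
wrist_force: [-1.1, 0.7, -0.3]
opening: 0.701
grasp_force: 0.0
```

Emit:
jog_arm(
  plan=[
    [[0,0,0],[0,0,-0.955]],
    [[0,0,0],[0,0,-0.955]],
    [[0,0,0],[0,0,-0.955]],
    [[0,0,0],[0,0,-0.955]],
    [[0,0,0],[0,0,-0.955]],
    [[0,0,0],[0,0,-0.955]],
    [[-0.0464,-0.013,0],[0,0,0]],
    [[-0.0464,-0.013,0],[0,0,0]],
  ],
)

```text
time: 21.62
ee_pos: [0.5603, 0.2269, 0.14]
eef_rot: [-1.873, -2.521, 0.002]
wrist_force: [1.1, -0.6, 0.0]
opening: 0.699
grasp_force: 0.0
```

Emit:
jog_arm(
  plan=[
    [[-0.0464,-0.013,0],[0,0,0]],
    [[-0.0464,-0.013,0],[0,0,0]],
    [[-0.0464,-0.013,0],[0,0,0]],
    [[-0.0464,-0.013,0],[0,0,0]],
    [[-0.0464,-0.013,0],[0,0,0]],
    [[-0.0464,-0.013,0],[0,0,0]],
    [[-0.0464,-0.013,0],[0,0,0]],
    [[-0.0464,-0.013,0],[0,0,0]],
  ],
)

```text
time: 22.28
ee_pos: [0.5638, 0.0329, 0.1403]
eef_rot: [-1.876, -2.518, 0.002]
wrist_force: [0.5, -0.7, -0.4]
opening: 0.702
grasp_force: 0.0
```

Emit:
jog_arm(
  plan=[
    [[-0.0464,-0.013,0],[0,0,0]],
    [[-0.0464,-0.013,0],[0,0,0]],
    [[-0.0464,-0.013,0],[0,0,0]],
    [[-0.0464,-0.013,0],[0,0,0]],
    [[-0.0464,-0.013,0],[0,0,0]],
    [[-0.0464,-0.013,0],[0,0,0]],
    [[-0.0464,-0.013,0],[0,0,0]],
    [[0,0,0],[0,0,0]],
  ],
)

```text
time: 22.95
ee_pos: [0.5661, -0.1398, 0.1403]
eef_rot: [1.883, 2.514, -0.005]
wrist_force: [-0.1, -0.9, 0.1]
opening: 0.699
grasp_force: 0.0
```

```bash
python3 wb.py w6; python3 go.py .5645,-.1355,.15,1.86
```

```text
red ([0.595, 0.018], [0.646, 0.02], np.float64(0.05), 0.053, [352.0, 8.0], 1320)
orange ([0.567, -0.145], [0.568, -0.216], np.float64(0.072), -1.548, [255.0, 194.0], 3161)
orange ([0.557, -0.273], [0.568, -0.216], np.float64(0.058), 1.367, [212.0, 303.0], 2076)
green ([0.567, -0.145], [0.553, -0.09], np.float64(0.056), 1.823, [255.0, 194.0], 3161)
white 1320 [352.   8.] (array([0.58615698, 0.0113729 ]), (71.90171813964844, 16.442331314086914), 16.254940032958984)
white 3161 [255. 194.] (array([ 0.56644647, -0.14478326]), (30.834449768066406, 93.2829818725586), 17.311763763427734)
white 2781 [ 99. 262.] (array([ 0.43746347, -0.25730649]), (108.31977844238281, 31.532100677490234), 55.36933517456055)
white 2076 [212. 303.] (array([ 0.55631396, -0.27190686]), (95.23428344726562, 31.660762786865234), 76.89093017578125)
t 23.0 pos [ 0.5664 -0.137   0.1402] head 1.857 q7 0.54 open 0.698 F 0.0
WP .5645,-.1355,.15,1.86
  shift 1 x [0.004, -0.0028, -0.0195]
```

Wrist numbers put the green bottle at about (.567,-.136), which the tool already matches, so I'll grasp and lift it.

Emit:
jog_arm(
  plan=[
    [[0,0,0.04],[0,0,0]],
    [[0,0,0.045],[0,0,0]],
    [[0,0,0.045],[0,0,0]],
    [[0,0,0.045],[0,0,0]],
    [[0,0,0.045],[0,0,0]],
    [[0,0,0.03],[0,0,0]],
    [[0,0,0.0135],[0,0,0]],
    [[0,0,0],[0,0,0]],
  ],
)

```text
time: 23.67
ee_pos: [0.5664, -0.1337, 0.0078]
eef_rot: [-1.875, -2.518, 0.001]
wrist_force: [-0.4, -0.6, 0.2]
opening: 0.696
grasp_force: 0.0
```

Emit:
jog_arm(
  plan=[
    [[0,0,0],[0,0,0]],
    [[0,0,0],[0,0,0]],
    [[0,0,0],[0,0,0]],
    [[0,0,0],[0,0,0]],
    [[0,0,0],[0,0,0]],
    [[0,0,0],[0,0,0]],
  ],
  grip=0.37,
)

```text
time: 24.17
ee_pos: [0.5674, -0.1346, 0.0096]
eef_rot: [1.877, 2.519, 0.0]
wrist_force: [-1.5, 0.4, -0.9]
opening: 0.367
grasp_force: 0.0
```

Emit:
jog_arm(
  plan=[
    [[0,0,0],[0,0,0]],
    [[0,0,0],[0,0,0]],
    [[0,0,0],[0,0,0]],
    [[0,0,0],[0,0,0]],
  ],
  grip=0.35,
)

```text
time: 24.5
ee_pos: [0.5673, -0.1346, 0.0096]
eef_rot: [1.877, 2.519, 0.0]
wrist_force: [-1.5, 1.2, 6.0]
opening: 0.353
grasp_force: 5.9
```

Emit:
jog_arm(
  plan=[
    [[0,0,0],[0,0,0]],
    [[0,0,0],[0,0,0]],
    [[0,0,0],[0,0,0]],
    [[0,0,0],[0,0,0]],
  ],
  grip=0.338,
)

```text
time: 24.83
ee_pos: [0.5673, -0.1346, 0.0097]
eef_rot: [1.877, 2.519, 0.0]
wrist_force: [-1.8, 0.9, 9.1]
opening: 0.344
grasp_force: 28.2
```

Emit:
jog_arm(
  plan=[
    [[0,0,-0.02],[0,0,0]],
    [[0,0,-0.04],[0,0,0]],
    [[0,0,-0.05],[0,0,0]],
    [[0,0,-0.05],[0,0,0]],
    [[0,0,-0.05],[0,0,0]],
    [[0,0,-0.04],[0,0,0]],
    [[0,0,-0.02],[0,0,0]],
    [[0,0,0],[0,0,0]],
  ],
)

```text
time: 25.5
ee_pos: [0.5679, -0.1347, 0.1464]
eef_rot: [1.875, 2.517, 0.002]
wrist_force: [0.3, -0.3, -1.4]
opening: 0.345
grasp_force: 27.8
```

```bash
python3 go.py .563,.2135,.15,.028
```

```text
t 25.5 pos [ 0.5679 -0.1347  0.1464] head 1.861 q7 0.54 open 0.345 F 27.756485044956207
WP .563,.2135,.15,.028
  turn 22 x [0.002, -0.001, 0.955]
  shift 14 x [0.0007, -0.0497, -0.0005]
```

Emit:
jog_arm(
  plan=[
    [[0,0,0],[0,0,0.955]],
    [[0,0,0],[0,0,0.955]],
    [[0,0,0],[0,0,0.955]],
    [[0,0,0],[0,0,0.955]],
    [[0,0,0],[0,0,0.955]],
    [[0,0,0],[0,0,0.955]],
    [[0,0,0],[0,0,0.955]],
    [[0,0,0],[0,0,0.955]],
  ],
)

```text
time: 26.17
ee_pos: [0.5666, -0.1345, 0.143]
eef_rot: [-2.601, -1.76, 0.002]
wrist_force: [0.5, 0.6, -1.1]
opening: 0.345
grasp_force: 27.7
```

Emit:
jog_arm(
  plan=[
    [[0,0,0],[0,0,0.955]],
    [[0,0,0],[0,0,0.955]],
    [[0,0,0],[0,0,0.955]],
    [[0,0,0],[0,0,0.955]],
    [[0,0,0],[0,0,0.955]],
    [[0,0,0],[0,0,0.955]],
    [[0,0,0],[0,0,0.955]],
    [[0,0,0],[0,0,0.955]],
  ],
)

```text
time: 26.83
ee_pos: [0.5666, -0.1345, 0.143]
eef_rot: [-3.034, -0.812, 0.003]
wrist_force: [0.4, 0.5, -0.9]
opening: 0.343
grasp_force: 27.7
```

Emit:
jog_arm(
  plan=[
    [[0,0,0],[0,0,0.955]],
    [[0,0,0],[0,0,0.955]],
    [[0,0,0],[0,0,0.955]],
    [[0,0,0],[0,0,0.955]],
    [[0,0,0],[0,0,0.955]],
    [[0,0,0],[0,0,0.955]],
    [[0.001,-0.0497,0],[0,0,0]],
    [[0.001,-0.0497,0],[0,0,0]],
  ],
)

```text
time: 27.5
ee_pos: [0.566, -0.0853, 0.1429]
eef_rot: [3.14, 0.038, -0.003]
wrist_force: [0.3, 1.4, -0.9]
opening: 0.346
grasp_force: 27.8
```

Emit:
jog_arm(
  plan=[
    [[0.001,-0.0497,0],[0,0,0]],
    [[0.001,-0.0497,0],[0,0,0]],
    [[0.001,-0.0497,0],[0,0,0]],
    [[0.001,-0.0497,0],[0,0,0]],
    [[0.001,-0.0497,0],[0,0,0]],
    [[0.001,-0.0497,0],[0,0,0]],
    [[0.001,-0.0497,0],[0,0,0]],
    [[0.001,-0.0497,0],[0,0,0]],
  ],
)

```text
time: 28.17
ee_pos: [0.5647, 0.115, 0.143]
eef_rot: [3.14, 0.043, -0.003]
wrist_force: [0.2, -0.2, -0.4]
opening: 0.346
grasp_force: 27.8
```

Emit:
jog_arm(
  plan=[
    [[0.001,-0.0497,0],[0,0,0]],
    [[0.001,-0.0497,0],[0,0,0]],
    [[0.001,-0.0497,0],[0,0,0]],
    [[0.001,-0.0497,0],[0,0,0]],
    [[0,0,0],[0,0,0]],
    [[0,0,0],[0,0,0]],
    [[0,0,0],[0,0,0]],
  ],
)

```text
time: 28.75
ee_pos: [0.5644, 0.2125, 0.1434]
eef_rot: [3.14, 0.042, -0.002]
wrist_force: [-0.8, -0.4, -1.1]
opening: 0.343
grasp_force: 27.8
```

```bash
python3 w2.py w7|cut -c1-100; python3 go.py .564,.2135,.017,.028,.045
```

```text
grey 10058 [276. 185.] [165 109] [342 309] (array([0.52015039, 0.2163539 ]), (220.70315551757812, 16
grey 5466 [378. 175.] [351 109] [408 243] (array([0.56554163, 0.09279994]), (136.61782836914062, 40.
grey 5210 [441. 174.] [410 109] [474 243] (array([0.56711951, 0.0318056 ]), (136.62620544433594, 38.
grey 1573 [254. 127.] [231 110] [276 146] (array([0.61370276, 0.21628577]), (32.942237854003906, 41.
red 7343 [325.  97.] (array([0.64262103, 0.15635957]), (16.695981979370117, 316.47686767578125), 1.4
t 28.8 pos [0.5646 0.2122 0.1437] head 0.026 q7 -1.37 open 0.343 F 27.830274403095245
WP .564,.2135,.017,.028,.045
  shift 6 x [-0.0001, -0.0005, 0.0422]
```

Emit:
jog_arm(
  plan=[
    [[0,-0.0045,0.04],[0,0,0]],
    [[0,0,0.045],[0,0,0]],
    [[0,0,0.045],[0,0,0]],
    [[0,0,0.045],[0,0,0]],
    [[0,0,0.04],[0,0,0]],
    [[0,0,0.024],[0,0,0]],
    [[0,0,0.012],[0,0,0]],
    [[0,0,0],[0,0,0]],
  ],
)

```text
time: 29.47
ee_pos: [0.5644, 0.215, 0.0181]
eef_rot: [3.141, 0.042, -0.002]
wrist_force: [0.1, -0.6, -0.6]
opening: 0.347
grasp_force: 27.8
```

Emit:
jog_arm(
  plan=[
    [[0,0,0.003],[0,0,0]],
    [[0,0,0],[0,0,0]],
    [[0,0,0],[0,0,0]],
  ],
)

```text
time: 29.72
ee_pos: [0.565, 0.2157, 0.0181]
eef_rot: [-3.141, -0.043, -0.002]
wrist_force: [0.2, 0.0, -0.3]
opening: 0.345
grasp_force: 27.8
```

Emit:
jog_arm(
  plan=[
    [[0,0,0],[0,0,0]],
    [[0,0,0],[0,0,0]],
    [[0,0,0],[0,0,0]],
    [[0,0,0],[0,0,0]],
    [[0,0,-0.02],[0,0,0]],
    [[0,0,-0.04],[0,0,0]],
    [[0,0,-0.05],[0,0,0]],
    [[0,0,-0.05],[0,0,0]],
  ],
  grip=0.5,
)

```text
time: 30.38
ee_pos: [0.5644, 0.2154, 0.0989]
eef_rot: [3.141, 0.042, -0.001]
wrist_force: [0.1, 0.6, 0.6]
opening: 0.502
grasp_force: 0.0
```

Emit:
jog_arm(
  plan=[
    [[0,0,-0.05],[0,0,0]],
    [[0,0,-0.04],[0,0,0]],
    [[0,0,0],[0,0,0]],
    [[0,0,0],[0,0,0]],
  ],
)

```text
time: 30.72
ee_pos: [0.5648, 0.2158, 0.1436]
eef_rot: [-3.141, -0.043, -0.002]
wrist_force: [0.5, -0.2, -0.8]
opening: 0.5
grasp_force: 0.0
```

```bash
python3 t.py t3; python3 go.py .559,-.265,.14,1.381
```

```text
red ([0.397, -0.407], [0.454, -0.428], np.float64(0.061), -0.349, [384.0, 243.0], 352)
orange ([0.555, -0.278], [0.567, -0.218], np.float64(0.061), 1.383, [336.0, 185.0], 345)
blue ([0.433, -0.267], [0.398, -0.316], np.float64(0.061), -2.198, [332.0, 229.0], 357)
rib 64 [180. 225.] (array([0.44381512, 0.14897282]), (8.1067476272583, 51.36293411254883), 0.2631302773952484)
t 30.7667 pos [0.5644 0.2157 0.1425] head 0.027 q7 -1.37 open 0.5 F 0.0
WP .559,-.265,.14,1.381
  turn 16 x [-0.0, -0.0, -0.969]
  shift 20 x [-0.0473, 0.0085, 0.0003]
```

Emit:
jog_arm(
  plan=[
    [[0,0,0],[0,0,-0.97]],
    [[0,0,0],[0,0,-0.97]],
    [[0,0,0],[0,0,-0.97]],
    [[0,0,0],[0,0,-0.97]],
    [[0,0,0],[0,0,-0.97]],
    [[0,0,0],[0,0,-0.97]],
    [[0,0,0],[0,0,-0.97]],
    [[0,0,0],[0,0,-0.97]],
  ],
  grip=0.7,
)

```text
time: 31.43
ee_pos: [0.5642, 0.2155, 0.1414]
eef_rot: [2.946, 1.09, -0.002]
wrist_force: [0.3, -1.2, -0.5]
opening: 0.702
grasp_force: 0.0
```

Emit:
jog_arm(
  plan=[
    [[0,0,0],[0,0,-0.97]],
    [[0,0,0],[0,0,-0.97]],
    [[0,0,0],[0,0,-0.97]],
    [[0,0,0],[0,0,-0.97]],
    [[0,0,0],[0,0,-0.97]],
    [[0,0,0],[0,0,-0.97]],
    [[0,0,0],[0,0,-0.97]],
    [[0,0,0],[0,0,-0.97]],
  ],
)

```text
time: 32.1
ee_pos: [0.5641, 0.2155, 0.1414]
eef_rot: [-2.417, -2.007, 0.002]
wrist_force: [0.7, -1.6, 0.4]
opening: 0.698
grasp_force: 0.0
```

Emit:
jog_arm(
  plan=[
    [[-0.047,0.0085,0],[0,0,0]],
    [[-0.047,0.0085,0],[0,0,0]],
    [[-0.047,0.0085,0],[0,0,0]],
    [[-0.047,0.0085,0],[0,0,0]],
    [[-0.047,0.0085,0],[0,0,0]],
    [[-0.047,0.0085,0],[0,0,0]],
    [[-0.047,0.0085,0],[0,0,0]],
  ],
)

```text
time: 32.68
ee_pos: [0.5623, 0.0473, 0.1416]
eef_rot: [-2.421, -2.001, 0.002]
wrist_force: [0.7, -0.0, -0.5]
opening: 0.701
grasp_force: 0.0
```

Emit:
jog_arm(
  plan=[
    [[-0.047,0.0085,0],[0,0,0]],
    [[-0.047,0.0085,0],[0,0,0]],
    [[-0.047,0.0085,0],[0,0,0]],
    [[-0.047,0.0085,0],[0,0,0]],
    [[-0.047,0.0085,0],[0,0,0]],
    [[-0.047,0.0085,0],[0,0,0]],
    [[-0.047,0.0085,0],[0,0,0]],
  ],
)

```text
time: 33.27
ee_pos: [0.5606, -0.1197, 0.1415]
eef_rot: [-2.42, -2.001, 0.001]
wrist_force: [0.3, 0.2, 1.1]
opening: 0.701
grasp_force: 0.0
```

Emit:
jog_arm(
  plan=[
    [[-0.047,0.0085,0],[0,0,0]],
    [[-0.047,0.0085,0],[0,0,0]],
    [[-0.047,0.0085,0],[0,0,0]],
    [[-0.047,0.0085,0],[0,0,0]],
    [[-0.047,0.0085,0],[0,0,0]],
    [[-0.047,0.0085,0],[0,0,0]],
    [[0,0,0],[0,0,0]],
    [[0,0,0],[0,0,0]],
  ],
)

```text
time: 33.93
ee_pos: [0.559, -0.2628, 0.1414]
eef_rot: [-2.422, -1.999, 0.001]
wrist_force: [-0.0, 0.3, -0.5]
opening: 0.698
grasp_force: 0.0
```

```bash
python3 wb.py w8; python3 go.py .559,-.262,.0085,1.37,.04
```

```text
orange ([0.556, -0.272], [0.569, -0.217], np.float64(0.056), 1.349, [256.0, 198.0], 3112)
blue ([0.439, -0.259], [0.397, -0.317], np.float64(0.072), -2.194, [129.0, 208.0], 3583)
white 3112 [256. 198.] (array([ 0.55599438, -0.2724404 ]), (93.25543975830078, 31.45326805114746), 77.2515640258789)
white 3583 [129. 208.] (array([ 0.43769824, -0.26138205]), (99.07859802246094, 36.45151901245117), 55.10386657714844)
t 33.9833 pos [ 0.5594 -0.2615  0.1415] head 1.381 q7 0.37 open 0.7 F 0.0
WP .559,-.262,.0085,1.37,.04
  turn 1 x [-0.015, -0.009, 0.131]
  shift 7 x [-0.0002, -0.0001, 0.038]
```

Emit:
jog_arm(
  plan=[
    [[-0.002,0,0.04],[0,0,0.2]],
    [[0,0,0.045],[0,0,0]],
    [[0,0,0.045],[0,0,0]],
    [[0,0,0.045],[0,0,0]],
    [[0,0,0.045],[0,0,0]],
    [[0,0,0.03],[0,0,0]],
    [[0,0,0.015],[0,0,0]],
    [[0,0,0],[0,0,0]],
  ],
)

```text
time: 34.65
ee_pos: [0.5591, -0.2616, 0.0084]
eef_rot: [-2.436, -1.98, 0.001]
wrist_force: [-0.5, 0.8, 0.0]
opening: 0.698
grasp_force: 0.0
```

Emit:
jog_arm(
  plan=[
    [[0,0,0],[0,0,0]],
    [[0,0,0],[0,0,0]],
    [[0,0,0],[0,0,0]],
    [[0,0,0],[0,0,0]],
    [[0,0,0],[0,0,0]],
    [[0,0,0],[0,0,0]],
  ],
  grip=0.37,
)

```text
time: 35.15
ee_pos: [0.5597, -0.263, 0.0102]
eef_rot: [2.438, 1.98, 0.0]
wrist_force: [-0.8, 0.5, 0.6]
opening: 0.371
grasp_force: 0.0
```

Emit:
jog_arm(
  plan=[
    [[0,0,0],[0,0,0]],
    [[0,0,0],[0,0,0]],
    [[0,0,0],[0,0,0]],
    [[0,0,0],[0,0,0]],
  ],
  grip=0.35,
)

```text
time: 35.48
ee_pos: [0.5597, -0.263, 0.0101]
eef_rot: [2.438, 1.98, 0.0]
wrist_force: [-0.9, 1.6, 5.3]
opening: 0.355
grasp_force: 6.6
```

Emit:
jog_arm(
  plan=[
    [[0,0,0],[0,0,0]],
    [[0,0,0],[0,0,0]],
    [[0,0,0],[0,0,0]],
    [[0,0,0],[0,0,0]],
  ],
  grip=0.338,
)

```text
time: 35.82
ee_pos: [0.5597, -0.263, 0.0102]
eef_rot: [2.438, 1.98, 0.0]
wrist_force: [-2.0, 0.5, 7.4]
opening: 0.343
grasp_force: 28.2
```

Emit:
jog_arm(
  plan=[
    [[0,0,-0.02],[0,0,0]],
    [[0,0,-0.04],[0,0,0]],
    [[0,0,-0.05],[0,0,0]],
    [[0,0,-0.05],[0,0,0]],
    [[0,0,-0.05],[0,0,0]],
    [[0,0,-0.04],[0,0,0]],
    [[0,0,-0.02],[0,0,0]],
    [[0,0,0],[0,0,0]],
  ],
)

```text
time: 36.48
ee_pos: [0.5602, -0.2633, 0.147]
eef_rot: [2.436, 1.979, 0.002]
wrist_force: [0.4, -0.9, -0.8]
opening: 0.347
grasp_force: 27.7
```

```bash
python3 go.py .5655,.1535,.15,.028
```

```text
t 36.4833 pos [ 0.5602 -0.2633  0.147 ] head 1.364 q7 0.35 open 0.347 F 27.68144577741623
WP .5655,.1535,.15,.028
  turn 16 x [0.002, -0.001, 0.957]
  shift 17 x [0.002, -0.049, -0.0004]
```

Emit:
jog_arm(
  plan=[
    [[0,0,0],[0,0,0.957]],
    [[0,0,0],[0,0,0.957]],
    [[0,0,0],[0,0,0.957]],
    [[0,0,0],[0,0,0.957]],
    [[0,0,0],[0,0,0.957]],
    [[0,0,0],[0,0,0.957]],
    [[0,0,0],[0,0,0.957]],
    [[0,0,0],[0,0,0.957]],
  ],
)

```text
time: 37.15
ee_pos: [0.5591, -0.2627, 0.1434]
eef_rot: [-2.954, -1.065, 0.002]
wrist_force: [0.2, -0.1, -1.9]
opening: 0.344
grasp_force: 27.6
```

Emit:
jog_arm(
  plan=[
    [[0,0,0],[0,0,0.957]],
    [[0,0,0],[0,0,0.957]],
    [[0,0,0],[0,0,0.957]],
    [[0,0,0],[0,0,0.957]],
    [[0,0,0],[0,0,0.957]],
    [[0,0,0],[0,0,0.957]],
    [[0,0,0],[0,0,0.957]],
    [[0,0,0],[0,0,0.957]],
  ],
)

```text
time: 37.82
ee_pos: [0.5591, -0.2628, 0.1434]
eef_rot: [-3.141, -0.037, 0.003]
wrist_force: [0.2, 0.0, -0.6]
opening: 0.345
grasp_force: 27.6
```

Emit:
jog_arm(
  plan=[
    [[0.002,-0.049,0],[0,0,0]],
    [[0.002,-0.049,0],[0,0,0]],
    [[0.002,-0.049,0],[0,0,0]],
    [[0.002,-0.049,0],[0,0,0]],
    [[0.002,-0.049,0],[0,0,0]],
    [[0.002,-0.049,0],[0,0,0]],
  ],
)

```text
time: 38.32
ee_pos: [0.5608, -0.1147, 0.1436]
eef_rot: [3.141, 0.044, -0.003]
wrist_force: [-0.3, -0.3, -1.2]
opening: 0.345
grasp_force: 27.8
```

Emit:
jog_arm(
  plan=[
    [[0.002,-0.049,0],[0,0,0]],
    [[0.002,-0.049,0],[0,0,0]],
    [[0.002,-0.049,0],[0,0,0]],
    [[0.002,-0.049,0],[0,0,0]],
    [[0.002,-0.049,0],[0,0,0]],
    [[0.002,-0.049,0],[0,0,0]],
  ],
)

```text
time: 38.82
ee_pos: [0.5627, 0.0323, 0.1436]
eef_rot: [3.14, 0.044, -0.003]
wrist_force: [-0.6, -0.4, -1.2]
opening: 0.345
grasp_force: 27.8
```

Emit:
jog_arm(
  plan=[
    [[0.002,-0.049,0],[0,0,0]],
    [[0.002,-0.049,0],[0,0,0]],
    [[0.002,-0.049,0],[0,0,0]],
    [[0.002,-0.049,0],[0,0,0]],
    [[0.002,-0.049,0],[0,0,0]],
    [[0,0,0],[0,0,0]],
    [[0,0,0],[0,0,0]],
    [[0,0,0],[0,0,0]],
  ],
)

```text
time: 39.48
ee_pos: [0.5646, 0.153, 0.144]
eef_rot: [3.14, 0.043, -0.002]
wrist_force: [0.7, 0.4, -0.3]
opening: 0.348
grasp_force: 27.8
```

```bash
python3 w2.py w9|cut -c1-100; python3 go.py .5655,.1538,.0175,.028,.045
```

```text
grey 1674 [254. 126.] [232 107] [277 145] (array([0.61517389, 0.15606213]), (34.68674087524414, 42.6
grey 2969 [136. 170.] [ 98 108] [158 249] (array([0.5558938 , 0.28266962]), (144.68264770507812, 53.
grey 10251 [276. 187.] [166 108] [343 348] (array([0.49192856, 0.15622241]), (279.3245849609375, 170
grey 5444 [379. 173.] [352 108] [408 241] (array([0.56725055, 0.03286322]), (135.36740112304688, 40.
red 7228 [254.  95.] (array([0.64245984, 0.15668983]), (15.83928394317627, 316.5422058105469), 1.539
t 39.5333 pos [0.5647 0.1528 0.1442] head 0.027 q7 -1.26 open 0.346 F 27.758773863315582
WP .5655,.1538,.0175,.028,.045
  shift 6 x [0.0003, -0.0004, 0.0422]
```

Emit:
jog_arm(
  plan=[
    [[0.001,-0.0035,0.04],[0,0,0]],
    [[0,0,0.045],[0,0,0]],
    [[0,0,0.045],[0,0,0]],
    [[0,0,0.045],[0,0,0]],
    [[0,0,0.04],[0,0,0]],
    [[0,0,0.024],[0,0,0]],
    [[0,0,0.012],[0,0,0]],
    [[0,0,0],[0,0,0]],
  ],
)

```text
time: 40.2
ee_pos: [0.5651, 0.1549, 0.0186]
eef_rot: [3.141, 0.043, -0.002]
wrist_force: [-0.8, -1.0, -0.8]
opening: 0.351
grasp_force: 27.8
```

Emit:
jog_arm(
  plan=[
    [[0,0,0.003],[0,0,0]],
    [[0,0,0],[0,0,0]],
    [[0,0,0],[0,0,0]],
  ],
)

```text
time: 40.45
ee_pos: [0.5657, 0.1557, 0.0186]
eef_rot: [-3.141, -0.044, -0.002]
wrist_force: [0.5, 0.0, -0.7]
opening: 0.345
grasp_force: 27.8
```

Emit:
jog_arm(
  plan=[
    [[0,0,0],[0,0,0]],
    [[0,0,0],[0,0,0]],
    [[0,0,0],[0,0,0]],
    [[0,0,0],[0,0,0]],
    [[0,0,-0.02],[0,0,0]],
    [[0,0,-0.04],[0,0,0]],
    [[0,0,-0.05],[0,0,0]],
    [[0,0,-0.05],[0,0,0]],
  ],
  grip=0.5,
)

```text
time: 41.12
ee_pos: [0.5651, 0.1554, 0.0994]
eef_rot: [3.141, 0.043, -0.001]
wrist_force: [0.2, 0.4, 0.2]
opening: 0.502
grasp_force: 0.0
```

Emit:
jog_arm(
  plan=[
    [[0,0,-0.05],[0,0,0]],
    [[0,0,-0.04],[0,0,0]],
    [[0,0,0],[0,0,0]],
    [[0,0,0],[0,0,0]],
  ],
)

```text
time: 41.45
ee_pos: [0.5656, 0.1558, 0.144]
eef_rot: [-3.141, -0.044, -0.002]
wrist_force: [-0.3, 0.5, -1.5]
opening: 0.499
grasp_force: 0.0
```

```bash
python3 t.py t4; python3 go.py .427,-.278,.14,.945;  python3 go.py .411,-.413,.14,-.348
```

```text
red ([0.397, -0.407], [0.454, -0.428], np.float64(0.061), -0.352, [384.0, 243.0], 353)
blue ([0.433, -0.267], [0.398, -0.316], np.float64(0.061), -2.2, [332.0, 229.0], 359)
rib 65 [180. 225.] (array([0.44381512, 0.14897282]), (8.1067476272583, 51.362945556640625), 0.2630887031555176)
t 41.5 pos [0.5652 0.1558 0.143 ] head 0.028 q7 -1.26 open 0.503 F 0.0
WP .427,-.278,.14,.945
  turn 11 x [-0.0, -0.0, -0.955]
  shift 19 x [-0.0455, 0.015, 0.0003]
t 41.5 pos [0.5652 0.1558 0.143 ] head 0.028 q7 -1.26 open 0.503 F 0.0
WP .411,-.413,.14,-.348
  turn 5 x [-0.001, -0.0, 0.862]
  shift 24 x [0.0041, 0.0489, 0.0003]
```

View pics/t4.png

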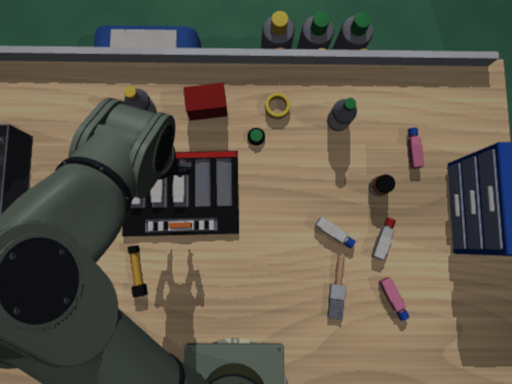

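The top view shows three bottles caps-up in grooves 1–3 and the scale in the cross groove at (180,225). Blue and red remain. The brush handle tip at (341,256) is close to blue, so I'll check the clearance.

Emit:
jog_arm(
  plan=[
    [[0,0,0],[0,0,-0.955]],
    [[0,0,0],[0,0,-0.955]],
    [[0,0,0],[0,0,-0.955]],
    [[0,0,0],[0,0,-0.955]],
    [[0,0,0],[0,0,-0.955]],
    [[0,0,0],[0,0,-0.955]],
    [[0,0,0],[0,0,-0.955]],
    [[0,0,0],[0,0,-0.955]],
  ],
  grip=0.55,
)

```text
time: 42.17
ee_pos: [0.5649, 0.1556, 0.142]
eef_rot: [-2.952, -1.075, 0.002]
wrist_force: [-0.1, -0.4, -0.1]
opening: 0.551
grasp_force: 0.0
```

Emit:
jog_arm(
  plan=[
    [[0,0,0],[0,0,-0.955]],
    [[0,0,0],[0,0,-0.955]],
    [[0,0,0],[0,0,-0.955]],
    [[-0.0455,0.015,0],[0,0,0]],
    [[-0.0455,0.015,0],[0,0,0]],
    [[-0.0455,0.015,0],[0,0,0]],
    [[-0.0455,0.015,0],[0,0,0]],
    [[-0.0455,0.015,0],[0,0,0]],
  ],
)

```text
time: 42.83
ee_pos: [0.5281, 0.0405, 0.1421]
eef_rot: [-2.797, -1.43, 0.002]
wrist_force: [1.5, -0.9, -0.1]
opening: 0.55
grasp_force: 0.0
```

Emit:
jog_arm(
  plan=[
    [[-0.0455,0.015,0],[0,0,0]],
    [[-0.0455,0.015,0],[0,0,0]],
    [[-0.0455,0.015,0],[0,0,0]],
    [[-0.0455,0.015,0],[0,0,0]],
    [[-0.0455,0.015,0],[0,0,0]],
    [[-0.0455,0.015,0],[0,0,0]],
    [[-0.0455,0.015,0],[0,0,0]],
    [[-0.0455,0.015,0],[0,0,0]],
  ],
)

```text
time: 43.5
ee_pos: [0.4702, -0.1421, 0.1422]
eef_rot: [-2.797, -1.429, 0.002]
wrist_force: [0.1, -0.0, -0.1]
opening: 0.55
grasp_force: 0.0
```

Emit:
jog_arm(
  plan=[
    [[-0.0455,0.015,0],[0,0,0]],
    [[-0.0455,0.015,0],[0,0,0]],
    [[-0.0455,0.015,0],[0,0,0]],
    [[-0.0455,0.015,0],[0,0,0]],
    [[-0.0455,0.015,0],[0,0,0]],
    [[-0.0455,0.015,0],[0,0,0]],
    [[0,0,0],[0,0,0]],
    [[0,0,0],[0,0,0]],
  ],
)

```text
time: 44.17
ee_pos: [0.4268, -0.2787, 0.1422]
eef_rot: [-2.798, -1.426, 0.001]
wrist_force: [-0.4, 0.4, 0.1]
opening: 0.549
grasp_force: 0.0
```

```bash
python3 wb.py w10; python3 go.py .427,-.278,.0085,.942,.04; python3 -c "
from h import *
print(ray(r.camera_params('top'),[[341,256],[338,283]],.012))"
```

```text
blue ([0.435, -0.261], [0.399, -0.316], np.float64(0.066), -2.155, [253.0, 166.0], 3417)
white 3417 [253. 166.] (array([ 0.4329917 , -0.26339539]), (92.86614990234375, 30.956377029418945), 54.87977981567383)
white 1703 [127. 270.] (array([ 0.25700299, -0.27331082]), (40.794837951660156, 94.5980224609375), 87.34151458740234)
white 1516 [285. 295.] (array([ 0.38090582, -0.38748981]), (50.46832275390625, 42.177818298339844), 68.66517639160156)
t 44.2167 pos [ 0.4273 -0.2777  0.1423] head 0.944 q7 0.19 open 0.543 F 0.0
WP .427,-.278,.0085,.942,.04
  shift 7 x [-0.0001, 0.0, 0.0382]
[[ 0.36049147 -0.29190314  0.012     ]
 [ 0.28797445 -0.2818348   0.012     ]]
```

View pics/w10.png

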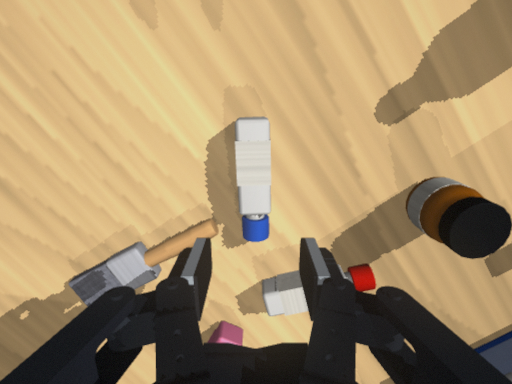

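The blue (white-bodied) bottle is at (253,170), cap towards me. The brush tip and the red bottle clear the fingers by more than 25 mm. Grasping.

Emit:
jog_arm(
  plan=[
    [[0.002,0,0.04],[0,0,-0.1]],
    [[0,0,0.045],[0,0,0]],
    [[0,0,0.045],[0,0,0]],
    [[0,0,0.045],[0,0,0]],
    [[0,0,0.045],[0,0,0]],
    [[0,0,0.03],[0,0,0]],
    [[0,0,0.017],[0,0,0]],
    [[0,0,0],[0,0,0]],
  ],
)

```text
time: 44.88
ee_pos: [0.4278, -0.2761, 0.0079]
eef_rot: [-2.788, -1.442, 0.002]
wrist_force: [-0.3, 0.0, -0.9]
opening: 0.55
grasp_force: 0.0
```

Emit:
jog_arm(
  plan=[
    [[0,0,0],[0,0,0]],
    [[0,0,0],[0,0,0]],
    [[0,0,0],[0,0,0]],
    [[0,0,0],[0,0,0]],
    [[0,0,0],[0,0,0]],
    [[0,0,0],[0,0,0]],
  ],
  grip=0.37,
)

```text
time: 45.38
ee_pos: [0.4283, -0.2774, 0.0096]
eef_rot: [2.791, 1.441, 0.0]
wrist_force: [-0.8, 0.2, -0.6]
opening: 0.372
grasp_force: 0.0
```

Emit:
jog_arm(
  plan=[
    [[0,0,0],[0,0,0]],
    [[0,0,0],[0,0,0]],
    [[0,0,0],[0,0,0]],
    [[0,0,0],[0,0,0]],
  ],
  grip=0.35,
)

```text
time: 45.72
ee_pos: [0.4283, -0.2774, 0.0096]
eef_rot: [2.791, 1.442, 0.0]
wrist_force: [-0.9, 0.1, 5.2]
opening: 0.353
grasp_force: 7.7
```

Emit:
jog_arm(
  plan=[
    [[0,0,0],[0,0,0]],
    [[0,0,0],[0,0,0]],
    [[0,0,0],[0,0,0]],
    [[0,0,0],[0,0,0]],
  ],
  grip=0.338,
)

```text
time: 46.05
ee_pos: [0.4283, -0.2775, 0.0097]
eef_rot: [2.791, 1.442, 0.0]
wrist_force: [-1.4, -0.1, 8.9]
opening: 0.345
grasp_force: 28.9
```

Emit:
jog_arm(
  plan=[
    [[0,0,-0.02],[0,0,0]],
    [[0,0,-0.04],[0,0,0]],
    [[0,0,-0.05],[0,0,0]],
    [[0,0,-0.05],[0,0,0]],
    [[0,0,-0.05],[0,0,0]],
    [[0,0,-0.04],[0,0,0]],
    [[0,0,-0.02],[0,0,0]],
    [[0,0,0],[0,0,0]],
  ],
)

```text
time: 46.72
ee_pos: [0.4287, -0.2777, 0.1468]
eef_rot: [2.789, 1.441, 0.003]
wrist_force: [-0.5, -0.1, -1.7]
opening: 0.344
grasp_force: 28.4
```

```bash
python3 go.py .567,.094,.15,3.17
```

```text
t 46.7167 pos [ 0.4287 -0.2777  0.1468] head 0.954 q7 0.2 open 0.344 F 28.400082886219025
WP .567,.094,.15,3.17
  turn 26 x [0.001, 0.002, -0.977]
  shift 16 x [-0.0186, 0.0459, -0.0004]
```

Emit:
jog_arm(
  plan=[
    [[0,0,0],[0,0,-0.977]],
    [[0,0,0],[0,0,-0.977]],
    [[0,0,0],[0,0,-0.977]],
    [[0,0,0],[0,0,-0.977]],
    [[0,0,0],[0,0,-0.977]],
    [[0,0,0],[0,0,-0.977]],
    [[0,0,0],[0,0,-0.977]],
    [[0,0,0],[0,0,-0.977]],
  ],
)

```text
time: 47.38
ee_pos: [0.4278, -0.2771, 0.1438]
eef_rot: [-2.143, -2.296, 0.0]
wrist_force: [-0.4, -0.8, -2.3]
opening: 0.343
grasp_force: 28.3
```

Emit:
jog_arm(
  plan=[
    [[0,0,0],[0,0,-0.977]],
    [[0,0,0],[0,0,-0.977]],
    [[0,0,0],[0,0,-0.977]],
    [[0,0,0],[0,0,-0.977]],
    [[0,0,0],[0,0,-0.977]],
    [[0,0,0],[0,0,-0.977]],
    [[0,0,0],[0,0,-0.977]],
    [[0,0,0],[0,0,-0.977]],
  ],
)

```text
time: 48.05
ee_pos: [0.4278, -0.2771, 0.1438]
eef_rot: [-1.251, -2.881, -0.001]
wrist_force: [-0.2, 1.0, -0.9]
opening: 0.341
grasp_force: 28.3
```

Emit:
jog_arm(
  plan=[
    [[0,0,0],[0,0,-0.977]],
    [[0,0,0],[0,0,-0.977]],
    [[0,0,0],[0,0,-0.977]],
    [[0,0,0],[0,0,-0.977]],
    [[0,0,0],[0,0,-0.977]],
    [[0,0,0],[0,0,-0.977]],
    [[0,0,0],[0,0,-0.977]],
    [[0,0,0],[0,0,-0.977]],
  ],
)

```text
time: 48.72
ee_pos: [0.4278, -0.2771, 0.1439]
eef_rot: [-0.216, -3.134, -0.001]
wrist_force: [-0.7, 0.2, -1.1]
opening: 0.344
grasp_force: 28.3
```

Emit:
jog_arm(
  plan=[
    [[0,0,0],[0,0,-0.977]],
    [[0,0,0],[0,0,-0.977]],
    [[-0.0186,0.046,0],[0,0,0]],
    [[-0.0186,0.046,0],[0,0,0]],
    [[-0.0186,0.046,0],[0,0,0]],
    [[-0.0186,0.046,0],[0,0,0]],
    [[-0.0186,0.046,0],[0,0,0]],
    [[-0.0186,0.046,0],[0,0,0]],
  ],
)

```text
time: 49.38
ee_pos: [0.4798, -0.1365, 0.1438]
eef_rot: [0.045, -3.14, -0.001]
wrist_force: [0.2, 0.6, -2.1]
opening: 0.349
grasp_force: 28.4
```

Emit:
jog_arm(
  plan=[
    [[-0.0186,0.046,0],[0,0,0]],
    [[-0.0186,0.046,0],[0,0,0]],
    [[-0.0186,0.046,0],[0,0,0]],
    [[-0.0186,0.046,0],[0,0,0]],
    [[-0.0186,0.046,0],[0,0,0]],
    [[-0.0186,0.046,0],[0,0,0]],
    [[-0.0186,0.046,0],[0,0,0]],
    [[-0.0186,0.046,0],[0,0,0]],
  ],
)

```text
time: 50.05
ee_pos: [0.5489, 0.0496, 0.1437]
eef_rot: [0.045, -3.14, -0.0]
wrist_force: [0.5, -0.7, -2.0]
opening: 0.349
grasp_force: 28.4
```

Emit:
jog_arm(
  plan=[
    [[-0.0186,0.046,0],[0,0,0]],
    [[-0.0186,0.046,0],[0,0,0]],
    [[0,0,0],[0,0,0]],
    [[0,0,0],[0,0,0]],
    [[0,0,0],[0,0,0]],
  ],
)

```text
time: 50.47
ee_pos: [0.5659, 0.0942, 0.1437]
eef_rot: [0.045, -3.14, 0.001]
wrist_force: [0.5, -0.6, -1.5]
opening: 0.346
grasp_force: 28.5
```

```bash
python3 w2.py w11|cut -c1-100; python3 go.py .5665,.0945,.0172,3.17,.045
```

```text
grey 4371 [315.  51.] [207  26] [444  71] (array([0.4458924 , 0.15133569]), (35.21348571777344, 201.
grey 8980 [212. 171.] [166 110] [289 313] (array([0.61160187, 0.07209332]), (225.5784912109375, 116.
grey 3018 [306. 180.] [286 110] [347 281] (array([0.5881474, 0.1556165]), (52.68678665161133, 182.57
grey 2690 [374. 164.] [352 110] [418 243] (array([0.56248779, 0.22307166]), (135.61778259277344, 54.
grey 3078 [438. 167.] [411 111] [489 243] (array([0.56109705, 0.28710535]), (134.71714782714844, 58.
red 521 [178. 256.] (array([0.64699017, 0.0185323 ]), (16.532390594482422, 39.594242095947266), 1.61
red 2048 [389. 256.] (array([0.64144281, 0.23618118]), (15.365216255187988, 157.77053833007812), 1.6
t 50.5167 pos [0.566  0.0938 0.1439] head -3.114 q7 1.09 open 0.345 F 28.45275968313217
WP .5665,.0945,.0172,3.17,.045
  shift 6 x [-0.0002, 0.0002, 0.0422]
```

Emit:
jog_arm(
  plan=[
    [[0,0.002,0.04],[0,0,0]],
    [[0,0,0.045],[0,0,0]],
    [[0,0,0.045],[0,0,0]],
    [[0,0,0.045],[0,0,0]],
    [[0,0,0.04],[0,0,0]],
    [[0,0,0.024],[0,0,0]],
    [[0,0,0.012],[0,0,0]],
    [[0,0,0],[0,0,0]],
  ],
)

```text
time: 51.18
ee_pos: [0.5659, 0.0953, 0.0181]
eef_rot: [0.044, -3.14, 0.001]
wrist_force: [0.1, 0.0, -0.2]
opening: 0.343
grasp_force: 28.5
```

Emit:
jog_arm(
  plan=[
    [[0,0,0.003],[0,0,0]],
    [[0,0,0],[0,0,0]],
    [[0,0,0],[0,0,0]],
  ],
)

```text
time: 51.43
ee_pos: [0.5667, 0.0958, 0.0181]
eef_rot: [-0.045, 3.14, 0.0]
wrist_force: [0.5, -0.3, -0.1]
opening: 0.344
grasp_force: 28.5
```

Emit:
jog_arm(
  plan=[
    [[0,0,0],[0,0,0]],
    [[0,0,0],[0,0,0]],
    [[0,0,0],[0,0,0]],
    [[0,0,0],[0,0,0]],
    [[0,0,-0.02],[0,0,0]],
    [[0,0,-0.04],[0,0,0]],
    [[0,0,-0.05],[0,0,0]],
    [[0,0,-0.05],[0,0,0]],
  ],
  grip=0.5,
)

```text
time: 52.1
ee_pos: [0.566, 0.0958, 0.0988]
eef_rot: [0.045, -3.141, 0.0]
wrist_force: [0.0, -0.2, -0.1]
opening: 0.5
grasp_force: 0.0
```

Emit:
jog_arm(
  plan=[
    [[0,0,-0.05],[0,0,0]],
    [[0,0,-0.04],[0,0,0]],
    [[0,0,0],[0,0,0]],
    [[0,0,0],[0,0,0]],
  ],
)

```text
time: 52.43
ee_pos: [0.5666, 0.0958, 0.1436]
eef_rot: [-0.045, 3.139, 0.0]
wrist_force: [0.9, 0.2, -0.3]
opening: 0.498
grasp_force: 0.0
```

```bash
python3 t.py t5; python3 go.py .411,-.412,.14,-.35
```

```text
red ([0.397, -0.407], [0.454, -0.428], np.float64(0.061), -0.35, [384.0, 243.0], 351)
yellow ([0.543, 0.276], [0.604, 0.281], np.float64(0.061), 0.084, [134.0, 188.0], 326)
t 52.4833 pos [0.5662 0.0957 0.1426] head -3.113 q7 1.09 open 0.498 F 0.0
WP .411,-.412,.14,-.35
  turn 32 x [-0.0, -0.0, -0.989]
  shift 22 x [0.0026, 0.0482, 0.0002]
```

```bash
python3 go.py .411,-.412,.14,2.79
```

```text
t 52.4833 pos [0.5662 0.0957 0.1426] head -3.113 q7 1.09 open 0.498 F 0.0
WP .411,-.412,.14,2.79
  turn 5 x [-0.0, 0.001, 0.871]
  shift 22 x [-0.0026, -0.0482, 0.0002]
```

Emit:
jog_arm(
  plan=[
    [[0,0,0],[0,0,0.871]],
    [[0,0,0],[0,0,0.871]],
    [[0,0,0],[0,0,0.871]],
    [[0,0,0],[0,0,0.871]],
    [[0,0,0],[0,0,0.871]],
    [[-0.0026,-0.0482,0],[0,0,0]],
    [[-0.0026,-0.0482,0],[0,0,0]],
  ],
  grip=0.65,
)

```text
time: 53.07
ee_pos: [0.5514, 0.0501, 0.1413]
eef_rot: [-0.546, -3.092, 0.0]
wrist_force: [-0.1, -1.3, 0.8]
opening: 0.651
grasp_force: 0.0
```

Emit:
jog_arm(
  plan=[
    [[-0.0026,-0.0482,0],[0,0,0]],
    [[-0.0026,-0.0482,0],[0,0,0]],
    [[-0.0026,-0.0482,0],[0,0,0]],
    [[-0.0026,-0.0482,0],[0,0,0]],
    [[-0.0026,-0.0482,0],[0,0,0]],
    [[-0.0026,-0.0482,0],[0,0,0]],
    [[-0.0026,-0.0482,0],[0,0,0]],
  ],
)

```text
time: 53.65
ee_pos: [0.5017, -0.1128, 0.1416]
eef_rot: [-0.548, -3.092, 0.0]
wrist_force: [0.8, -0.4, 0.2]
opening: 0.648
grasp_force: 0.0
```

Emit:
jog_arm(
  plan=[
    [[-0.0026,-0.0482,0],[0,0,0]],
    [[-0.0026,-0.0482,0],[0,0,0]],
    [[-0.0026,-0.0482,0],[0,0,0]],
    [[-0.0026,-0.0482,0],[0,0,0]],
    [[-0.0026,-0.0482,0],[0,0,0]],
    [[-0.0026,-0.0482,0],[0,0,0]],
    [[-0.0026,-0.0482,0],[0,0,0]],
  ],
)

```text
time: 54.23
ee_pos: [0.4522, -0.2743, 0.1416]
eef_rot: [-0.549, -3.092, -0.001]
wrist_force: [0.6, 0.4, -0.3]
opening: 0.648
grasp_force: 0.0
```

Emit:
jog_arm(
  plan=[
    [[-0.0026,-0.0482,0],[0,0,0]],
    [[-0.0026,-0.0482,0],[0,0,0]],
    [[-0.0026,-0.0482,0],[0,0,0]],
    [[-0.0026,-0.0482,0],[0,0,0]],
    [[-0.0026,-0.0482,0],[0,0,0]],
    [[-0.0026,-0.0482,0],[0,0,0]],
    [[0,0,0],[0,0,0]],
    [[0,0,0],[0,0,0]],
  ],
)

```text
time: 54.9
ee_pos: [0.4098, -0.4123, 0.1414]
eef_rot: [-0.552, -3.091, -0.001]
wrist_force: [-0.4, 0.5, 0.1]
opening: 0.65
grasp_force: 0.0
```

```bash
python3 wb.py w12; python3 go.py .411,-.412,.0085,2.79,.04
```

```text
red ([0.396, -0.403], [0.457, -0.428], np.float64(0.066), -0.382, [259.0, 172.0], 3261)
white 3261 [259. 172.] (array([ 0.39996661, -0.40501279]), (31.204425811767578, 90.95035552978516), 67.89600372314453)
t 54.95 pos [ 0.4105 -0.4113  0.1416] head 2.79 q7 1.64 open 0.653 F 0.0
WP .411,-.412,.0085,2.79,.04
  shift 7 x [-0.0002, -0.0002, 0.038]
```

Emit:
jog_arm(
  plan=[
    [[0,0.004,0.04],[0,0,0.23]],
    [[0,0,0.045],[0,0,0]],
    [[0,0,0.045],[0,0,0]],
    [[0,0,0.045],[0,0,0]],
    [[0,0,0.045],[0,0,0]],
    [[0,0,0.03],[0,0,0]],
    [[0,0,0.016],[0,0,0]],
    [[0,0,0],[0,0,0]],
  ],
)

```text
time: 55.62
ee_pos: [0.4113, -0.4085, 0.008]
eef_rot: [-0.578, -3.086, -0.002]
wrist_force: [-0.6, -0.5, 0.6]
opening: 0.648
grasp_force: 0.0
```

Emit:
jog_arm(
  plan=[
    [[0,0,0],[0,0,0]],
    [[0,0,0],[0,0,0]],
    [[0,0,0],[0,0,0]],
    [[0,0,0],[0,0,0]],
    [[0,0,0],[0,0,0]],
    [[0,0,0],[0,0,0]],
  ],
  grip=0.37,
)

```text
time: 56.12
ee_pos: [0.4114, -0.4101, 0.0096]
eef_rot: [0.58, 3.087, -0.001]
wrist_force: [0.6, 0.2, 0.0]
opening: 0.371
grasp_force: 0.0
```

Emit:
jog_arm(
  plan=[
    [[0,0,0],[0,0,0]],
    [[0,0,0],[0,0,0]],
    [[0,0,0],[0,0,0]],
    [[0,0,0],[0,0,0]],
  ],
  grip=0.35,
)

```text
time: 56.45
ee_pos: [0.4114, -0.4101, 0.0096]
eef_rot: [0.58, 3.087, -0.0]
wrist_force: [-1.5, 1.4, 6.2]
opening: 0.352
grasp_force: 5.6
```

Emit:
jog_arm(
  plan=[
    [[0,0,0],[0,0,0]],
    [[0,0,0],[0,0,0]],
    [[0,0,0],[0,0,0]],
    [[0,0,0],[0,0,0]],
  ],
  grip=0.338,
)

```text
time: 56.78
ee_pos: [0.4115, -0.4101, 0.0097]
eef_rot: [0.58, 3.087, -0.001]
wrist_force: [-1.7, 1.3, 8.2]
opening: 0.344
grasp_force: 28.1
```

Emit:
jog_arm(
  plan=[
    [[0,0,-0.02],[0,0,0]],
    [[0,0,-0.04],[0,0,0]],
    [[0,0,-0.05],[0,0,0]],
    [[0,0,-0.05],[0,0,0]],
    [[0,0,-0.05],[0,0,0]],
    [[0,0,-0.04],[0,0,0]],
    [[0,0,-0.02],[0,0,0]],
    [[0,0,0],[0,0,0]],
  ],
)

```text
time: 57.45
ee_pos: [0.4118, -0.4105, 0.1464]
eef_rot: [0.58, 3.085, -0.003]
wrist_force: [0.3, 0.1, -0.9]
opening: 0.345
grasp_force: 27.7
```

```bash
python3 go.py .569,.034,.15,3.17
```

```text
t 57.45 pos [ 0.4118 -0.4105  0.1464] head 2.77 q7 1.62 open 0.345 F 27.680401504039764
WP .569,.034,.15,3.17
  turn 5 x [-0.004, 0.006, -0.917]
  shift 19 x [-0.0179, 0.0463, -0.0004]
```

Emit:
jog_arm(
  plan=[
    [[0,0,0],[0,0,-0.917]],
    [[0,0,0],[0,0,-0.917]],
    [[0,0,0],[0,0,-0.917]],
    [[0,0,0],[0,0,-0.917]],
    [[0,0,0],[0,0,-0.917]],
    [[-0.018,0.0463,0],[0,0,0]],
    [[-0.018,0.0463,0],[0,0,0]],
    [[-0.018,0.0463,0],[0,0,0]],
  ],
)

```text
time: 58.12
ee_pos: [0.436, -0.3387, 0.143]
eef_rot: [0.044, -3.14, -0.002]
wrist_force: [0.8, 0.4, -2.2]
opening: 0.342
grasp_force: 27.7
```

Emit:
jog_arm(
  plan=[
    [[-0.018,0.0463,0],[0,0,0]],
    [[-0.018,0.0463,0],[0,0,0]],
    [[-0.018,0.0463,0],[0,0,0]],
    [[-0.018,0.0463,0],[0,0,0]],
    [[-0.018,0.0463,0],[0,0,0]],
    [[-0.018,0.0463,0],[0,0,0]],
    [[-0.018,0.0463,0],[0,0,0]],
    [[-0.018,0.0463,0],[0,0,0]],
  ],
)

```text
time: 58.78
ee_pos: [0.5028, -0.1513, 0.1432]
eef_rot: [0.045, -3.14, -0.001]
wrist_force: [0.6, 0.3, -1.0]
opening: 0.344
grasp_force: 27.7
```

Emit:
jog_arm(
  plan=[
    [[-0.018,0.0463,0],[0,0,0]],
    [[-0.018,0.0463,0],[0,0,0]],
    [[-0.018,0.0463,0],[0,0,0]],
    [[-0.018,0.0463,0],[0,0,0]],
    [[-0.018,0.0463,0],[0,0,0]],
    [[-0.018,0.0463,0],[0,0,0]],
    [[-0.018,0.0463,0],[0,0,0]],
    [[-0.018,0.0463,0],[0,0,0]],
  ],
)

```text
time: 59.45
ee_pos: [0.5694, 0.0358, 0.143]
eef_rot: [0.045, -3.139, 0.0]
wrist_force: [1.5, -1.1, -0.7]
opening: 0.343
grasp_force: 27.7
```

Emit:
jog_arm(
  plan=[
    [[0,0,0],[0,0,0]],
    [[0,0,0],[0,0,0]],
    [[0,0,0],[0,0,0]],
  ],
)

```text
time: 59.7
ee_pos: [0.5691, 0.0339, 0.1434]
eef_rot: [0.045, -3.14, 0.001]
wrist_force: [-0.6, -0.9, -0.1]
opening: 0.347
grasp_force: 27.7
```

```bash
python3 w2.py w13|cut -c1-100; python3 go.py .568,.0345,.0172,3.17,.045
```

```text
grey 3762 [388.  50.] [279  24] [511  69] (array([0.44587177, 0.15175897]), (35.03355407714844, 200.
grey 6613 [275. 172.] [204 109] [346 313] (array([0.61214343, 0.05579433]), (126.84514617919922, 242
grey 2661 [374. 163.] [353 109] [420 242] (array([0.56447699, 0.16320201]), (135.13909912109375, 54.
grey 3404 [440. 165.] [412 109] [492 242] (array([0.56266199, 0.22791223]), (135.11053466796875, 59.
grey 2558 [496. 180.] [471 109] [511 242] (array([0.56114337, 0.27862717]), (135.33834838867188, 36.
red 2801 [411. 255.] (array([0.64190082, 0.20038333]), (16.45627784729004, 209.33981323242188), 1.62
red 833 [255. 337.] (array([0.7510285 , 0.03935699]), (52.03407287597656, 36.70550537109375), 89.956
t 59.75 pos [0.5692 0.0336 0.1436] head -3.114 q7 1.16 open 0.347 F 27.749154567718506
WP .568,.0345,.0172,3.17,.045
  shift 6 x [0.0003, 0.0003, 0.0421]
```

View pics/w13.png

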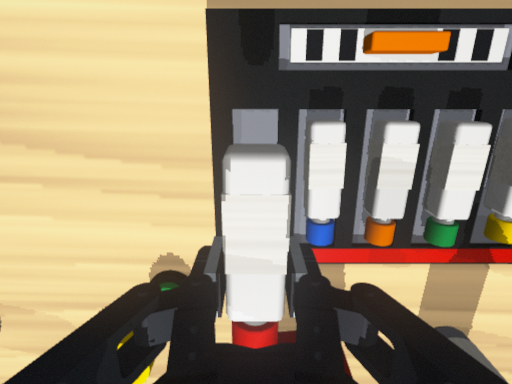

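The red bottle is held over the last groove, with (255,125) visible behind it. Blue, orange, green and yellow lie in their grooves with caps at the red stripe, and the scale lies in the cross groove at (400,45). Lowering red.

Emit:
jog_arm(
  plan=[
    [[0.0015,0.002,0.04],[0,0,0]],
    [[0,0,0.045],[0,0,0]],
    [[0,0,0.045],[0,0,0]],
    [[0,0,0.045],[0,0,0]],
    [[0,0,0.04],[0,0,0]],
    [[0,0,0.024],[0,0,0]],
    [[0,0,0.012],[0,0,0]],
    [[0,0,0],[0,0,0]],
  ],
)

```text
time: 60.42
ee_pos: [0.5684, 0.0351, 0.018]
eef_rot: [0.044, -3.14, 0.0]
wrist_force: [-1.0, -1.0, -1.0]
opening: 0.343
grasp_force: 27.8
```

Emit:
jog_arm(
  plan=[
    [[0,0,0.003],[0,0,0]],
    [[0,0,0],[0,0,0]],
    [[0,0,0],[0,0,0]],
  ],
)

```text
time: 60.67
ee_pos: [0.5693, 0.0355, 0.0181]
eef_rot: [-0.045, 3.14, -0.0]
wrist_force: [0.2, -0.1, -1.0]
opening: 0.346
grasp_force: 27.8
```

Emit:
jog_arm(
  plan=[
    [[0,0,0],[0,0,0]],
    [[0,0,0],[0,0,0]],
    [[0,0,0],[0,0,0]],
    [[0,0,0],[0,0,0]],
    [[0,0,-0.02],[0,0,0]],
    [[0,0,-0.04],[0,0,0]],
    [[0,0,-0.05],[0,0,0]],
    [[0,0,-0.05],[0,0,0]],
  ],
  grip=0.5,
)

```text
time: 61.33
ee_pos: [0.5686, 0.0356, 0.0989]
eef_rot: [0.045, -3.141, 0.0]
wrist_force: [-0.3, 0.6, 0.5]
opening: 0.502
grasp_force: 0.0
```

Emit:
jog_arm(
  plan=[
    [[0,0,-0.05],[0,0,0]],
    [[0,0,-0.04],[0,0,0]],
    [[0,0,0],[0,0,0]],
    [[0,0,0],[0,0,0]],
  ],
  grip=0,
)

```text
time: 61.67
ee_pos: [0.5692, 0.0355, 0.1436]
eef_rot: [-0.045, 3.139, -0.0]
wrist_force: [-0.9, 0.4, -1.6]
opening: 0.001
grasp_force: 0.0
```

```bash
python3 t.py t6; python3 go.py .62,-.057,.15,2.4 .62,-.057,.15,1.6
```

```text
orange ([0.548, 0.157], [0.61, 0.164], np.float64(0.062), 0.124, [178.0, 186.0], 315)
yellow ([0.543, 0.276], [0.605, 0.28], np.float64(0.062), 0.057, [134.0, 188.0], 330)
green ([0.549, 0.217], [0.611, 0.219], np.float64(0.062), 0.04, [156.0, 186.0], 324)
rib 18 [172. 225.] (array([0.44238028, 0.16783864]), (5.399166107177734, 13.618803977966309), 0.26041290163993835)
t 61.7167 pos [0.5688 0.0355 0.1426] head -3.113 q7 1.16 open -0.002 F 0.0
WP .62,-.057,.15,2.4
  turn 9 x [-0.0, 0.0, 0.981]
  shift 5 x [-0.0401, -0.0134, -0.003]
WP .62,-.057,.15,1.6
  turn 10 x [0.0, 0.0, 0.917]
  shift 1 x [0.0, 0.0, 0.0]
```

Emit:
jog_arm(
  plan=[
    [[-0.036,-0.0275,0],[0,0,0]],
    [[-0.036,-0.0275,0],[0,0,0]],
    [[-0.036,-0.0275,0],[0,0,0]],
    [[-0.036,-0.0275,0],[0,0,0]],
    [[-0.036,-0.0275,0],[0,0,0]],
    [[-0.036,-0.0275,0],[0,0,0]],
    [[-0.036,-0.0275,0],[0,0,0]],
    [[0,0,0],[0,0,0]],
  ],
)

```text
time: 62.38
ee_pos: [0.6989, -0.06, 0.1404]
eef_rot: [0.041, -3.14, 0.002]
wrist_force: [-0.3, -0.5, -1.3]
opening: 0.004
grasp_force: 0.0
```

```bash
cat > btn.py <<'E'
from h import *
im=r.get_image("wrist"); p=r.camera_params("wrist"); cv2.imwrite("pics/btn.png",im)
h=cv2.cvtColor(im,cv2.COLOR_BGR2HSV); H,S,V=[h[...,i].astype(int) for i in range(3)]
for b in blobs((H>50)&(H<85)&(S>120)&(V>50),300):
    print(b[0],b[1].round(),[ (z,rect(p,b[2],z)) for z in (.03,.05)])
# triangulate with top and scene views
T=[]
for n,reg in(("top",(240,275,120,155)),("scene",(295,330,222,250))):
    q=r.camera_params(n); a=r.get_image(n); h=cv2.cvtColor(a,cv2.COLOR_BGR2HSV); H,S,V=[h[...,i].astype(int) for i in range(3)]
    m=(H>50)&(H<85)&(S>120)&(V>50); k=np.zeros_like(m); k[reg[2]:reg[3],reg[0]:reg[1]]=1
    bb=blobs(m&k,30)
    if bb: b=max(bb,key=lambda b:b[0]); print(n,b[0],b[1]); T.append((q,b[1]))
bw=blobs((lambda h:(h[...,0]>50)&(h[...,0]<85)&(h[...,1]>120)&(h[...,2]>50))(cv2.cvtColor(im,cv2.COLOR_BGR2HSV)),300)
if bw: T.append((p,max(bw,key=lambda b:b[0])[1]))
A=np.zeros((3,3));c=np.zeros(3)
for q,uv in T:
    o=np.array(q["pose"])[:3,3]; d=ray(q,uv,0)[0]-o; d/=np.linalg.norm(d); M=np.eye(3)-np.outer(d,d); A+=M;c+=M@o
print("tri",np.linalg.solve(A,c) if len(T)>1 else None)
E
python3 btn.py; python3 go.py
```

```text
1047 [259. 188.] [(0.03, (array([ 0.69615466, -0.05401849]), (33.122535705566406, 32.74110794067383), 71.9365005493164)), (0.05, (array([ 0.68990613, -0.05443191]), (30.51430892944336, 30.162891387939453), 71.93650817871094))]
scene 81 [310.92592593 232.25925926]
tri [ 0.70132753 -0.05389524  0.01153814]
t 62.5333 pos [ 0.697  -0.0565  0.1412] head -3.112 q7 1.42 open 0.003 F 0.0
```

View pics/btn.png

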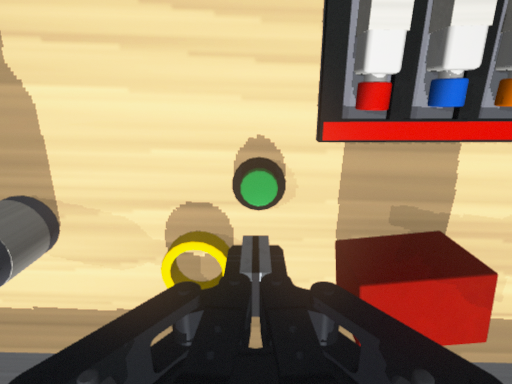

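The red bottle is in its groove. The button is at (259,188), with its top height estimated between 12 and 30 mm, so I'll go down in small steps and watch the force.

Emit:
jog_arm(
  plan=[
    [[-0.002,0.005,0.04],[0,0,0]],
    [[0,0,0.045],[0,0,0]],
    [[0,0,0.045],[0,0,0]],
    [[0,0,0.045],[0,0,0]],
    [[0,0,0.02],[0,0,0]],
    [[0,0,0.005],[0,0,0]],
    [[0,0,0],[0,0,0]],
    [[0,0,0],[0,0,0]],
  ],
)

```text
time: 63.2
ee_pos: [0.699, -0.0543, 0.0436]
eef_rot: [-0.045, 3.14, -0.0]
wrist_force: [0.2, 0.2, 0.6]
opening: 0.001
grasp_force: 0.0
```

Emit:
jog_arm(
  plan=[
    [[0,0,0.004],[0,0,0]],
    [[0,0,0.004],[0,0,0]],
    [[0,0,0],[0,0,0]],
    [[0,0,0],[0,0,0]],
  ],
)

```text
time: 63.53
ee_pos: [0.6986, -0.0545, 0.0385]
eef_rot: [-0.045, 3.141, -0.0]
wrist_force: [0.3, -0.6, -0.3]
opening: -0.004
grasp_force: 0.0
```

Emit:
jog_arm(
  plan=[
    [[0,0,0.004],[0,0,0]],
    [[0,0,0.004],[0,0,0]],
    [[0,0,0],[0,0,0]],
    [[0,0,0],[0,0,0]],
  ],
)

```text
time: 63.87
ee_pos: [0.6984, -0.0545, 0.0341]
eef_rot: [0.045, -3.141, 0.0]
wrist_force: [0.1, 0.5, -0.5]
opening: -0.003
grasp_force: 0.0
```

Emit:
jog_arm(
  plan=[
    [[0,0,0.004],[0,0,0]],
    [[0,0,0.002],[0,0,0]],
    [[0,0,0],[0,0,0]],
    [[0,0,0],[0,0,0]],
  ],
)

```text
time: 64.2
ee_pos: [0.6985, -0.0545, 0.0312]
eef_rot: [0.045, -3.141, 0.0]
wrist_force: [-0.3, 0.7, 0.4]
opening: -0.001
grasp_force: 0.0
```

Emit:
jog_arm(
  plan=[
    [[0,0,0.004],[0,0,0]],
    [[0,0,0.002],[0,0,0]],
    [[0,0,0],[0,0,0]],
    [[0,0,0],[0,0,0]],
  ],
)

```text
time: 64.53
ee_pos: [0.6985, -0.0545, 0.0282]
eef_rot: [0.045, -3.141, 0.0]
wrist_force: [0.5, -0.1, 0.7]
opening: -0.002
grasp_force: 0.0
```

Emit:
jog_arm(
  plan=[
    [[0,0,0.004],[0,0,0]],
    [[0,0,0],[0,0,0]],
    [[0,0,0],[0,0,0]],
  ],
)

```text
time: 64.78
ee_pos: [0.6984, -0.0545, 0.0262]
eef_rot: [0.045, -3.141, 0.0]
wrist_force: [-0.1, 0.6, -0.3]
opening: 0.001
grasp_force: 0.0
```

Emit:
jog_arm(
  plan=[
    [[0,0,0.004],[0,0,0]],
    [[0,0,0],[0,0,0]],
    [[0,0,0],[0,0,0]],
  ],
)

```text
time: 65.03
ee_pos: [0.6984, -0.0545, 0.0242]
eef_rot: [0.045, -3.141, 0.0]
wrist_force: [-0.1, 0.6, 0.3]
opening: -0.003
grasp_force: 0.0
```

Emit:
jog_arm(
  plan=[
    [[0,0,0.004],[0,0,0]],
    [[0,0,0],[0,0,0]],
    [[0,0,0],[0,0,0]],
  ],
)

```text
time: 65.28
ee_pos: [0.6985, -0.0545, 0.0223]
eef_rot: [0.045, -3.141, 0.0]
wrist_force: [-0.3, 0.2, -0.8]
opening: 0.001
grasp_force: 0.0
```

Emit:
jog_arm(
  plan=[
    [[0,0,0.004],[0,0,0]],
    [[0,0,0],[0,0,0]],
    [[0,0,0],[0,0,0]],
  ],
)

```text
time: 65.53
ee_pos: [0.6986, -0.0545, 0.0203]
eef_rot: [-0.045, 3.141, -0.0]
wrist_force: [0.4, -0.0, 3.3]
opening: -0.004
grasp_force: 1.2
```

Emit:
jog_arm(
  plan=[
    [[0,0,0.004],[0,0,0]],
    [[0,0,0],[0,0,0]],
    [[0,0,0],[0,0,0]],
  ],
)

```text
time: 65.78
ee_pos: [0.6986, -0.0545, 0.0183]
eef_rot: [-0.045, 3.141, -0.0]
wrist_force: [0.4, 0.1, 3.4]
opening: 0.003
grasp_force: 1.8
```

Emit:
jog_arm(
  plan=[
    [[0,0,0.004],[0,0,0]],
    [[0,0,0],[0,0,0]],
    [[0,0,0],[0,0,0]],
  ],
)

```text
time: 66.03
ee_pos: [0.6986, -0.0545, 0.0163]
eef_rot: [-0.045, 3.141, -0.0]
wrist_force: [0.6, -0.3, 4.6]
opening: -0.002
grasp_force: 2.3
```

Emit:
jog_arm(
  plan=[
    [[0,0,0.003],[0,0,0]],
    [[0,0,0],[0,0,0]],
    [[0,0,0],[0,0,0]],
  ],
)

```text
time: 66.28
ee_pos: [0.6987, -0.0545, 0.0159]
eef_rot: [-0.045, 3.141, -0.0]
wrist_force: [-6.0, -0.2, 20.1]
opening: -0.002
grasp_force: 9.9
```

Emit:
jog_arm(
  plan=[
    [[0,0,0],[0,0,0]],
    [[0,0,-0.004],[0,0,0]],
    [[0,0,-0.02],[0,0,0]],
    [[0,0,-0.04],[0,0,0]],
    [[0,0,-0.05],[0,0,0]],
    [[0,0,-0.05],[0,0,0]],
    [[0,0,-0.05],[0,0,0]],
    [[0,0,-0.04],[0,0,0]],
  ],
)

```text
time: 66.95
ee_pos: [0.6986, -0.0544, 0.144]
eef_rot: [-0.045, 3.14, -0.0]
wrist_force: [0.3, 0.4, 0.1]
opening: -0.0
grasp_force: 0.0
```

```bash
python3 t.py t7; python3 go.py .50,-.057,.145,2.3 .45,.0,.145,1.60 .446,.1508,.145,1.60; python3 -c "
from h import *
im=r.get_image('scene'); cv2.imwrite('pics/s7.png',cv2.resize(im[80:230,200:400],None,fx=3.9,fy=3.9,interpolation=2))"
```

```text
red ([0.556, 0.036], [0.618, 0.036], np.float64(0.061), 0.004, [222.0, 184.0], 343)
orange ([0.549, 0.156], [0.611, 0.157], np.float64(0.062), 0.014, [178.0, 186.0], 335)
yellow ([0.544, 0.276], [0.605, 0.278], np.float64(0.061), 0.035, [134.0, 188.0], 341)
green ([0.549, 0.217], [0.611, 0.217], np.float64(0.062), 0.007, [156.0, 186.0], 334)
blue ([0.552, 0.096], [0.613, 0.099], np.float64(0.061), 0.048, [200.0, 185.0], 354)
rib 42 [179. 164.] (array([0.60922229, 0.15522168]), (14.075322151184082, 16.82332992553711), 0.4281468391418457)
rib 65 [180. 225.] (array([0.44382416, 0.14765234]), (8.105976104736328, 54.00436019897461), 0.2552102208137512)
t 67.0 pos [ 0.6999 -0.0545  0.1477] head -3.113 q7 1.42 open 0.001 F 0.0
WP .50,-.057,.145,2.3
  turn 10 x [0.002, 0.006, 0.997]
  shift 8 x [0.0328, -0.0377, 0.0007]
WP .45,.0,.145,1.60
  turn 9 x [0.0, 0.0, 0.891]
  shift 4 x [0.0292, -0.0242, 0.0]
WP .446,.1508,.145,1.60
  shift 7 x [0.0431, 0.0001, 0.0]
```

View pics/s7.png

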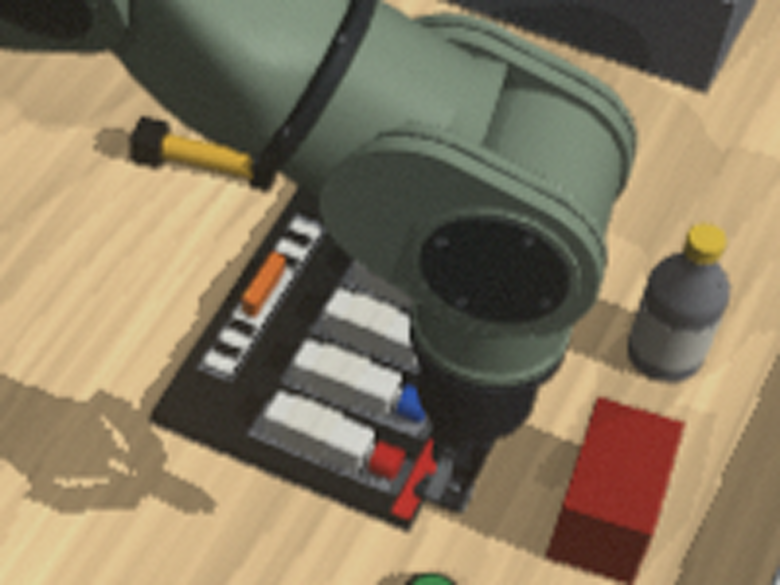

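The bottles lie straight in their grooves: all five are matched in the top view, at groove yaw 0.03 ± 0.03. The scale still lies in the cross groove at crop (265,285). Next I fetch the scale.

Emit:
jog_arm(
  plan=[
    [[0,0,0],[0,0,0.947]],
    [[0,0,0],[0,0,0.947]],
    [[0,0,0],[0,0,0.947]],
    [[0,0,0],[0,0,0.947]],
    [[0,0,0],[0,0,0.947]],
    [[0,0,0],[0,0,0.947]],
    [[0,0,0],[0,0,0.947]],
    [[0,0,0],[0,0,0.947]],
  ],
  grip=0.5,
)

```text
time: 67.72
ee_pos: [0.6981, -0.0545, 0.1413]
eef_rot: [-0.983, -2.983, 0.001]
wrist_force: [-1.1, 0.4, -0.2]
opening: 0.496
grasp_force: 0.0
```

Emit:
jog_arm(
  plan=[
    [[0,0,0],[0,0,0.947]],
    [[0,0,0],[0,0,0.947]],
    [[0,0,0],[0,0,0.947]],
    [[0,0,0],[0,0,0.947]],
    [[0,0,0],[0,0,0.947]],
    [[0,0,0],[0,0,0.947]],
    [[0,0,0],[0,0,0.947]],
    [[0,0,0],[0,0,0.947]],
  ],
)

```text
time: 68.38
ee_pos: [0.6982, -0.0545, 0.1413]
eef_rot: [-1.898, -2.503, 0.001]
wrist_force: [0.4, -0.6, 0.3]
opening: 0.501
grasp_force: 0.0
```

Emit:
jog_arm(
  plan=[
    [[0,0,0],[0,0,0.947]],
    [[0,0,0],[0,0,0.947]],
    [[0,0,0],[0,0,0.947]],
    [[0.0304,-0.0354,0],[0,0,0]],
    [[0.0304,-0.0354,0],[0,0,0]],
    [[0.0304,-0.0354,0],[0,0,0]],
    [[0.0304,-0.0354,0],[0,0,0]],
    [[0.0304,-0.0354,0],[0,0,0]],
  ],
)

```text
time: 69.05
ee_pos: [0.6064, 0.0194, 0.1416]
eef_rot: [-2.188, -2.253, 0.001]
wrist_force: [0.6, -1.1, -0.5]
opening: 0.497
grasp_force: 0.0
```

Emit:
jog_arm(
  plan=[
    [[0.0304,-0.0354,0],[0,0,0]],
    [[0.0304,-0.0354,0],[0,0,0]],
    [[0.0304,-0.0354,0],[0,0,0]],
    [[0.0304,-0.0354,0],[0,0,0]],
    [[0.0304,-0.0354,0],[0,0,0]],
    [[0.0304,-0.0354,0],[0,0,0]],
    [[0.0304,-0.0354,0],[0,0,0]],
    [[0.0304,-0.0354,0],[0,0,0]],
  ],
)

```text
time: 69.72
ee_pos: [0.4615, 0.1367, 0.1417]
eef_rot: [-2.189, -2.253, 0.001]
wrist_force: [0.3, 0.1, 0.2]
opening: 0.504
grasp_force: 0.0
```

Emit:
jog_arm(
  plan=[
    [[0.0304,-0.0354,0],[0,0,0]],
    [[0,0,0],[0,0,0]],
    [[0,0,0],[0,0,0]],
    [[0,0,0],[0,0,0]],
  ],
)

```text
time: 70.05
ee_pos: [0.4449, 0.1506, 0.1418]
eef_rot: [2.189, 2.253, -0.0]
wrist_force: [0.3, -0.4, 0.2]
opening: 0.497
grasp_force: 0.0
```

```bash
python3 w.py w14|tail -n +2; python3 go.py .446,.1508,.0165,1.60
```

```text
orange 939 [256. 188.] (array([0.44479437, 0.1515873 ]), (13.884224891662598, 62.8116569519043), 2.166884422302246)
t 70.1 pos [0.445  0.1504 0.1417] head 1.599 q7 -0.27 open 0.5 F 0.0
WP .446,.1508,.0165,1.60
  shift 6 x [0.0001, 0.0003, 0.0417]
```

Emit:
jog_arm(
  plan=[
    [[0.001,0.001,0.04],[0,0,0]],
    [[0,0,0.045],[0,0,0]],
    [[0,0,0.045],[0,0,0]],
    [[0,0,0.045],[0,0,0]],
    [[0,0,0.04],[0,0,0]],
    [[0,0,0.02],[0,0,0]],
    [[0,0,0.012],[0,0,0]],
    [[0,0,0],[0,0,0]],
  ],
)

```text
time: 70.77
ee_pos: [0.445, 0.151, 0.0177]
eef_rot: [-2.189, -2.253, 0.002]
wrist_force: [-0.2, -1.2, 0.6]
opening: 0.5
grasp_force: 0.0
```

Emit:
jog_arm(
  plan=[
    [[0,0,0],[0,0,0]],
    [[0,0,0],[0,0,0]],
    [[0,0,0],[0,0,0]],
    [[0,0,0],[0,0,0]],
    [[0,0,0],[0,0,0]],
    [[0,0,0],[0,0,0]],
  ],
  grip=0.2,
)

```text
time: 71.27
ee_pos: [0.4452, 0.1515, 0.0185]
eef_rot: [2.188, 2.254, 0.0]
wrist_force: [-0.9, 0.5, 0.4]
opening: 0.195
grasp_force: 0.0
```

Emit:
jog_arm(
  plan=[
    [[0,0,0],[0,0,0]],
    [[0,0,0],[0,0,0]],
    [[0,0,0],[0,0,0]],
    [[0,0,0],[0,0,0]],
    [[0,0,0],[0,0,0]],
  ],
  grip=0.12,
)

```text
time: 71.68
ee_pos: [0.4452, 0.1515, 0.0187]
eef_rot: [2.188, 2.254, 0.001]
wrist_force: [-0.5, -0.6, 9.3]
opening: 0.145
grasp_force: 59.3
```

Emit:
jog_arm(
  plan=[
    [[0,0,-0.02],[0,0,0]],
    [[0,0,-0.04],[0,0,0]],
    [[0,0,-0.05],[0,0,0]],
    [[0,0,-0.05],[0,0,0]],
    [[0,0,-0.05],[0,0,0]],
    [[0,0,-0.04],[0,0,0]],
    [[0,0,-0.01],[0,0,0]],
    [[0,0,0],[0,0,0]],
  ],
)

```text
time: 72.35
ee_pos: [0.4455, 0.1516, 0.1497]
eef_rot: [2.188, 2.253, 0.003]
wrist_force: [0.3, -0.4, -1.2]
opening: 0.145
grasp_force: 58.8
```

```bash
python3 go.py .476,.405,.145,3.10
```

```text
t 72.35 pos [0.4455 0.1516 0.1497] head 1.6 q7 -0.27 open 0.145 F 58.84999930858612
WP .476,.405,.145,3.10
  turn 18 x [0.001, 0.001, -0.955]
  shift 11 x [-0.0036, 0.0463, 0.0008]
```

Emit:
jog_arm(
  plan=[
    [[0,0,0],[0,0,-0.955]],
    [[0,0,0],[0,0,-0.955]],
    [[0,0,0],[0,0,-0.955]],
    [[0,0,0],[0,0,-0.955]],
    [[0,0,0],[0,0,-0.955]],
    [[0,0,0],[0,0,-0.955]],
    [[0,0,0],[0,0,-0.955]],
    [[0,0,0],[0,0,-0.955]],
  ],
)

```text
time: 73.02
ee_pos: [0.4445, 0.1514, 0.1472]
eef_rot: [-1.324, -2.847, 0.002]
wrist_force: [-0.1, -0.1, -0.8]
opening: 0.147
grasp_force: 58.8
```

Emit:
jog_arm(
  plan=[
    [[0,0,0],[0,0,-0.955]],
    [[0,0,0],[0,0,-0.955]],
    [[0,0,0],[0,0,-0.955]],
    [[0,0,0],[0,0,-0.955]],
    [[0,0,0],[0,0,-0.955]],
    [[0,0,0],[0,0,-0.955]],
    [[0,0,0],[0,0,-0.955]],
    [[0,0,0],[0,0,-0.955]],
  ],
)

```text
time: 73.68
ee_pos: [0.4445, 0.1514, 0.1473]
eef_rot: [-0.319, -3.123, 0.0]
wrist_force: [0.4, -0.1, -0.2]
opening: 0.148
grasp_force: 58.8
```

Emit:
jog_arm(
  plan=[
    [[0,0,0],[0,0,-0.955]],
    [[0,0,0],[0,0,-0.955]],
    [[-0.0036,0.0463,0],[0,0,0]],
    [[-0.0036,0.0463,0],[0,0,0]],
    [[-0.0036,0.0463,0],[0,0,0]],
    [[-0.0036,0.0463,0],[0,0,0]],
    [[-0.0036,0.0463,0],[0,0,0]],
    [[-0.0036,0.0463,0],[0,0,0]],
  ],
)

```text
time: 74.35
ee_pos: [0.461, 0.2909, 0.1471]
eef_rot: [-0.064, -3.139, 0.001]
wrist_force: [0.3, 0.3, -0.0]
opening: 0.143
grasp_force: 58.9
```

Emit:
jog_arm(
  plan=[
    [[-0.0036,0.0463,0],[0,0,0]],
    [[-0.0036,0.0463,0],[0,0,0]],
    [[-0.0036,0.0463,0],[0,0,0]],
    [[-0.0036,0.0463,0],[0,0,0]],
    [[-0.0036,0.0463,0],[0,0,0]],
    [[0,0,0],[0,0,0]],
    [[0,0,0],[0,0,0]],
    [[0,0,0],[0,0,0]],
  ],
)

```text
time: 75.02
ee_pos: [0.4751, 0.4043, 0.1472]
eef_rot: [-0.065, -3.14, 0.002]
wrist_force: [-0.2, 0.3, 0.3]
opening: 0.139
grasp_force: 58.9
```

```bash
python3 w.py w15|tail -n +2; python3 go.py .476,.405,.018,3.104
```

```text
orange 2962 [255. 261.] (array([0.55420264, 0.4016438 ]), (27.514057159423828, 129.2029571533203), 87.6565933227539)
t 75.0667 pos [0.4754 0.4041 0.1475] head 3.1 q7 0.5 open 0.145 F 58.93093407154083
WP .476,.405,.018,3.104
  shift 6 x [-0.0002, 0.0004, 0.0432]
```

View pics/w15.png

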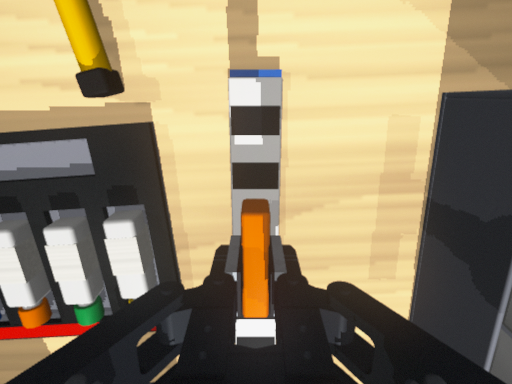

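The bar is held aligned over the blue rest, whose edge is visible at (255,73) and centred on the bar. Lowering and releasing.

Emit:
jog_arm(
  plan=[
    [[-0.001,0.002,0.04],[0,0,0]],
    [[0,0,0.045],[0,0,0]],
    [[0,0,0.045],[0,0,0]],
    [[0,0,0.045],[0,0,0]],
    [[0,0,0.04],[0,0,0]],
    [[0,0,0.024],[0,0,0]],
    [[0,0,0.012],[0,0,0]],
    [[0,0,0],[0,0,0]],
  ],
)

```text
time: 75.73
ee_pos: [0.4758, 0.4055, 0.022]
eef_rot: [-0.066, -3.14, 0.002]
wrist_force: [-0.5, -0.8, -1.0]
opening: 0.146
grasp_force: 58.9
```

Emit:
jog_arm(
  plan=[
    [[0,0,0.007],[0,0,0]],
    [[0,0,0],[0,0,0]],
    [[0,0,0],[0,0,0]],
  ],
)

```text
time: 75.98
ee_pos: [0.4762, 0.4062, 0.02]
eef_rot: [0.065, 3.14, 0.001]
wrist_force: [0.9, 0.2, -1.0]
opening: 0.144
grasp_force: 58.9
```

Emit:
jog_arm(
  plan=[
    [[0,0,0.004],[0,0,0]],
    [[0,0,0.001],[0,0,0]],
    [[0,0,0],[0,0,0]],
    [[0,0,0],[0,0,0]],
  ],
)

```text
time: 76.32
ee_pos: [0.4759, 0.4061, 0.0169]
eef_rot: [0.065, 3.141, -0.0]
wrist_force: [-0.1, 0.2, -0.6]
opening: 0.143
grasp_force: 58.9
```

Emit:
jog_arm(
  plan=[
    [[0,0,0],[0,0,0]],
    [[0,0,0],[0,0,0]],
    [[0,0,0],[0,0,0]],
    [[0,0,0],[0,0,0]],
    [[0,0,-0.02],[0,0,0]],
    [[0,0,-0.04],[0,0,0]],
    [[0,0,-0.05],[0,0,0]],
    [[0,0,-0.05],[0,0,0]],
  ],
  grip=0.4,
)

```text
time: 76.98
ee_pos: [0.4757, 0.406, 0.0983]
eef_rot: [-0.065, -3.141, 0.0]
wrist_force: [-0.4, -0.3, 1.1]
opening: 0.399
grasp_force: 0.0
```

Emit:
jog_arm(
  plan=[
    [[0,0,-0.05],[0,0,0]],
    [[0,0,-0.05],[0,0,0]],
    [[0,0,0],[0,0,0]],
    [[0,0,0],[0,0,0]],
    [[0,0,0],[0,0,0]],
  ],
  grip=1,
)

```text
time: 77.4
ee_pos: [0.4758, 0.4058, 0.1467]
eef_rot: [-0.065, -3.141, 0.001]
wrist_force: [-0.9, 0.3, -0.3]
opening: 1.0
grasp_force: 0.0
```

```bash
python3 w.py w16|tail -n +2;python3 t.py t8; python3 go.py
```

```text
orange 887 [255. 188.] (array([0.47672864, 0.40666983]), (13.186458587646484, 59.29032516479492), 87.60721588134766)
blue 3592 [251. 160.] (array([0.4753689 , 0.40543909]), (44.545623779296875, 204.07009887695312), 87.82254028320312)
red ([0.555, 0.035], [0.617, 0.036], np.float64(0.062), 0.015, [222.0, 184.0], 317)
orange ([0.55, 0.156], [0.611, 0.157], np.float64(0.062), 0.017, [178.0, 186.0], 317)
yellow ([0.544, 0.276], [0.605, 0.279], np.float64(0.062), 0.05, [134.0, 188.0], 320)
green ([0.549, 0.217], [0.611, 0.219], np.float64(0.062), 0.027, [156.0, 186.0], 313)
blue ([0.55, 0.096], [0.613, 0.099], np.float64(0.063), 0.044, [200.0, 186.0], 314)
rib 24 [178. 164.] (array([0.60921265, 0.1565952 ]), (14.25538158416748, 8.262419700622559), 1.663084864616394)
rib 49 [ 85. 214.] (array([0.47516306, 0.40511957]), (8.573938369750977, 51.80913543701172), 87.80106353759766)
t 77.5 pos [0.4756 0.4058 0.146 ] head 3.1 q7 0.5 open 0.999 F 0.0
```

View pics/w16.png

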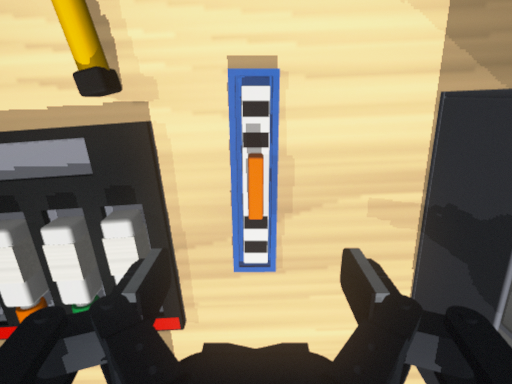

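The scale lies flat in the rest: its rib at (255,188) is within 2 mm of the rest's centre. The five bottles are unchanged and the gripper is clear. Handing in.

```bash
python3 -c "
from station import r
print(r.close_job())"
```

```text
the job is handed in; nothing more can be done
None
```

I handed the job in at 77.5 s (limit 210 s), but the hand-in returned no verdict: all five bottles lie in their own grooves with caps at the red stripe, the shutter was pressed fully and let up, and the scale bar is back flat in its blue rest.

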